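Load the tube feed chute and scan it in

TASK

Load every orange-capped tube into the blue gravity chute: lay it across the rails near the upper end with its cap on the side of the orange stripe and let it roll down into the queue, so that all lie the same way round. When all are in, take the hand scanner and hold it steady for two seconds, level and square to the bar-code label on the chute's end plate, its window pointing at the middle of the label from about 7 cm; then lay the scanner back on its rubber mat. Leave the other things on the bench alone.

Things in the scene. Friction and masses are not known exactly. Their poses are not given: they have to be found in the camera images.
- chute: Fixed gravity feed chute, blue, 124 mm wide (x), 252 mm long (y). Origin on the worktop under its middle; +y points down the 15 degree slope; its -x side has an orange stripe: the cap side. Tubes lie crosswise on two steel rails, at x=-27..-19 and x=+38..+58 mm; the gap between is open. Inner faces of the side plates: x=-57 and +57 mm, 16 mm above the rail tops.
- entry (a point): Where to lay a tube: on the chute's mid-line, level with the rail tops, 45 mm from the open upper end (chute x=0, y=-75, z=82 mm); axes are the chute's. Fingers may dip 15 mm below the rail tops between the rails here. A tube laid here rolls down by itself and queues at the end plate, tubes 23 mm apart (six fill y=-10 to +110 mm). Rail tops: 94 mm up at y=-120, 30 mm at y=+120.
- label (a point): Centre of the white bar-code label (70 x 46 mm), 62 mm up, on the outer face of the end plate (100 mm high, 6 mm thick) that closes the chute's lower end; axes are the chute's, so the label faces along +y.
- scanner: Loose hand scanner, a grey bar 110 x 28 x 28 mm, about 0.12 kg, with black nose and red window at its +x end; lies on the rubber mat. Origin at its centre; it reads along its +x axis, whichever side is up. Best read: 30 to 110 mm from window to label, square on.
- nose (a point): Centre of the scanner's red window, at its +x end, 55 mm from its centre; axes are the scanner's.
- mat: Fixed black rubber mat 75 mm (x) x 150 mm (y), 3 mm thick, the scanner's place; origin at the centre of its underside.
- tube0: Loose sample tube (may be absent): white round body 20 mm diameter with green band, orange cap 23 mm diameter and 20 mm long; 104 mm long, 30 g, lies on its side and rolls a little. Origin on its axis at mid-length; +x runs along the axis to the cap: body from x=-52 to +32, cap from +32 to +52 mm.
- cap0 (a point): Centre of the orange cap of tube0, on the axis, 42 mm from the tube's origin; axes are the tube's.
- tube1: Loose sample tube (may be absent): white round body 20 mm diameter with green band, orange cap 23 mm diameter and 20 mm long; 104 mm long, 30 g, lies on its side and rolls a little. Origin on its axis at mid-length; +x runs along the axis to the cap: body from x=-52 to +32, cap from +32 to +52 mm.
- cap1 (a point): Centre of the orange cap of tube1, on the axis, 42 mm from the tube's origin; axes are the tube's.
- tube2: Loose sample tube (may be absent): white round body 20 mm diameter with green band, orange cap 23 mm diameter and 20 mm long; 104 mm long, 30 g, lies on its side and rolls a little. Origin on its axis at mid-length; +x runs along the axis to the cap: body from x=-52 to +32, cap from +32 to +52 mm.
- cap2 (a point): Centre of the orange cap of tube2, on the axis, 42 mm from the tube's origin; axes are the tube's.
- tube3: Loose sample tube (may be absent): white round body 20 mm diameter with green band, orange cap 23 mm diameter and 20 mm long; 104 mm long, 30 g, lies on its side and rolls a little. Origin on its axis at mid-length; +x runs along the axis to the cap: body from x=-52 to +32, cap from +32 to +52 mm.
- cap3 (a point): Centre of the orange cap of tube3, on the axis, 42 mm from the tube's origin; axes are the tube's.
- tube4: Loose sample tube (may be absent): white round body 20 mm diameter with green band, orange cap 23 mm diameter and 20 mm long; 104 mm long, 30 g, lies on its side and rolls a little. Origin on its axis at mid-length; +x runs along the axis to the cap: body from x=-52 to +32, cap from +32 to +52 mm.
- cap4 (a point): Centre of the orange cap of tube4, on the axis, 42 mm from the tube's origin; axes are the tube's.
- tube5: Loose sample tube (may be absent): white round body 20 mm diameter with green band, orange cap 23 mm diameter and 20 mm long; 104 mm long, 30 g, lies on its side and rolls a little. Origin on its axis at mid-length; +x runs along the axis to the cap: body from x=-52 to +32, cap from +32 to +52 mm.
- cap5 (a point): Centre of the orange cap of tube5, on the axis, 42 mm from the tube's origin; axes are the tube's.
- petri: Bystander, to be left alone: shallow glass dish 61 mm across, 15 mm high; origin at the centre of its underside.
- timer: Bystander, to be left alone: white lab timer 50 x 62 x 19 mm; origin at the centre of its underside.
- strips: Bystander, to be left alone: yellow carton of indicator strips 42 x 72 x 18 mm; origin at the centre of its underside.
- beaker: Bystander, to be left alone: glass beaker 62 x 65 x 80 mm; origin at the centre of its underside.
- brown_bottle: Bystander, to be left alone: small brown bottle with ribbed white cap 40 mm across, 88 mm high; origin at the centre of its underside.
- stopper: Bystander, to be left alone: grey rubber stopper 26 mm across, 26 mm high; origin at the centre of its underside.

How it is judged:
By the outcome, as a careful person would: the job done as asked, in the order asked, and still so for the second after the job is handed in, with the robot touching nothing.
Of tube0, tube1, tube2, tube3, tube4, tube5 only 4 to 6 are there at a start; the rules pass over those that are not, and their reading is None.
At some moment in a run one of tube0, tube1, tube2, tube3, tube4, tube5, scanner may be knocked a few centimetres aside while the robot is not near it.
Once in a run the grip may slacken for a moment while it holds something.
It also fails if it takes over 210 s, if anything falls off the work surface, if the arm or the gripper's body presses on something with over 40 N, if the wrist force passes 120 N, or if a joint passes its speed limit or range.

ROBOT

A 7-joint arm with a two-finger parallel gripper is mounted at the origin on a cart in front of the work surface, level with it; the furniture and walls round the work are solid. World frame = base frame: x ahead of the robot, y to its left, z up, the work surface at z = 0. Lengths are in m, angles in rad, forces in N, time in s.
With the tool pointing down it reaches from about 0.4 to 0.9 m from the base axis. Payload 5.5 kg.
Tool frame: the origin (TCP) lies on the centre line of the jaws, within the pads' length; the fingertips stand 19 mm ahead of it and the grasp point (between the pads) is the TCP; z points along the fingers, y is the line along which they close (so a half turn about z gives the same grasp; the last joint's range is limited). The gripper opens to 85 mm and grips with 20 to 120 N. Pads are 22 mm wide; open, the fingers measure 114 mm over their backs; the gripper's body (76 mm by 85 mm) begins 54 mm behind the grasp point. The pads swing forward as they close: fully open they stand 13 mm farther back than shut.
Start: joints at [1.581, 0.501, -0.427, 1.55, 0.221, 1.138, -0.21], TCP at [0.163, -0.629, 0.25] pointing down, gripper open.
Joint ranges: [-2.88, 2.88], [-0.31, 2.03], [-1.54, 1.56], [0.2, 2.42], [-1.41, 4.55], [0.19, 2.02], [-2.57, 2.57]. Speed limits (rad/s): [2.57, 2.57, 3.14, 3.14, 3.14, 3.14, 3.14].

INTERFACE

Orientations are given as a rotation vector (axis times angle).
In Python, from plant import arm gives the robot as it stands.
- The arm moves only by the shell command python3 nudge.py 'ROWS' [FORCE]. ROWS is a JSON list of rows, 1 to 20 of them, each of 7 numbers: a rotation vector rx, ry, rz in rad, then dx, dy, dz in m, then the finger opening in m; each row is the pose to reach, as a shift and turn from the pose commanded when the command began, along the tool's axes at that moment; what a row does not reach only later rows make up. A row lasts 1/12 s, in which the tool goes at most 0.0417 m and 0.125 rad, less where a joint would pass 70% of its speed; a pose out of reach is approached as far as the arm can. The fingers move at their own pace and stop on an object; FORCE is the grip in N (left out, the last holds). Time passes only in rows, so rows that do not move let the fingers close. It prints the time, the measured TCP pose, the force, the opening and the grip force at its end.
- arm.sense(): the state, without advancing time (a new reading comes with each control period).
- arm.camera(name): name is "scene" or "top" or "wrist"; returns the picture (480x640x3 uint8, red, green, blue); there is no depth.
- arm.camera_info(name): a dict with "vfov" (degrees; the focal length in pixels is half the picture's height over the tangent of half this angle, whatever the lens; pixels are square), "cx", "cy" (the principal point, pixels), "pose" (4x4, takes a point from camera to world coordinates); the wrist camera has in their place "hand_eye" (4x4, takes a point from camera to tool coordinates, whose origin is the TCP and whose axes are the flange's). Camera axes: x right, y down, z forward; pixel columns grow to the right and rows downward; lengths in m; the calibration is good to about 2 mm. A picture is of the moment at which its call begins: read the wrist's pose just before it. camera_info takes no time and is no camera call.
- arm.sign_off(): hands the job in; it is judged then, once.
The state is a dict: "clock": time; "joints": joint angles; "dq": joint speeds; "effort": joint torques, N m; "tool_pos": TCP position; "eef_rot": TCP orientation; "force": force on the tool from outside, world axes, zero at the start; "moment": the same for the moment, N m; "opening": finger opening in m; "grip_force": force on a finger pad.
Only numpy, scipy, OpenCV 4.12 (cv2) and the standard library are available. Lean on these libraries where they do the work, as an engineer would, in place of code of your own. Each camera call takes 0.05 s, during which the arm holds its last target. There are 200 camera calls.

## Working session

There is one attempt and no reset: what is moved stays moved. The work goes in short steps, Python scripts to look and compute and a shell command to move; the robot and the scene stay as the last step left them, time stands still between calls to the robot, and variables do not carry over. Pictures are saved under pics/ and viewed, at most 14 in all, crops included, and the job is handed in when it is done.

```bash
ls; mkdir -p pics; python3 - <<'E'
from plant import arm
import cv2
s=arm.sense(); print(s)
for n in ("scene","top"):
    im=arm.camera(n); cv2.imwrite(f"pics/{n}0.png",im[:,:,::-1]); print(n,arm.camera_info(n))
print(arm.camera_info("wrist"))
E
```

```text
nudge.py
pics
plant.py
{'clock': 0.0, 'joints': array([ 1.58119021,  0.50180934, -0.4267596 ,  1.55147643,  0.22076269,
        1.13827452, -0.21031456]), 'dq': array([ 0.00045241, -0.00073857,  0.00051327, -0.00179438,  0.00069725,
       -0.00081058, -0.00187414]), 'effort': array([ 3.07674154e-04, -5.69532788e+01, -5.81610739e+00, -2.80943602e+01,
        1.06738962e-02,  1.19819577e-02, -1.52555549e-05]), 'tool_pos': array([ 0.16236296, -0.62871179,  0.24926965]), 'eef_rot': array([-3.11462699e+00, -3.95812055e-01,  2.60717753e-04]), 'force': array([-0.24363518, -0.81488343,  0.4349188 ]), 'moment': array([-0.00572719, -0.00741695,  0.03172457]), 'grip_force': 0.0, 'opening': 0.08534351538759158}
scene {'vfov': 50.80470038462494, 'cx': 313.3707810916742, 'cy': 236.2817507674347, 'pose': array([[-6.57984004e-01, -4.79911083e-01,  5.80295099e-01,
        -2.54562061e-01],
       [-7.53031759e-01,  4.18857476e-01, -5.07446139e-01,
         7.08144405e-01],
       [ 4.68086111e-04, -7.70872082e-01, -6.36989807e-01,
[... 270 characters left out ...]
8165e-01],
       [-9.09443026e-01,  3.59261286e-01, -2.09391288e-01,
         4.79856108e-01],
       [ 7.12168979e-04, -5.02205563e-01, -8.64747978e-01,
         1.84810952e+00],
       [ 0.00000000e+00,  0.00000000e+00,  0.00000000e+00,
         1.00000000e+00]])}
{'vfov': 68.06193560788697, 'cx': 319.4943642144615, 'cy': 235.52830478065908, 'hand_eye': array([[ 4.34754931e-05, -9.54120940e-01, -2.99421493e-01,
         7.58096361e-02],
       [ 9.99998420e-01,  5.73553667e-04, -1.68245818e-03,
         1.12473750e-03],
       [ 1.77700287e-03, -2.99420947e-01,  9.54119457e-01,
        -1.22809333e-01],
       [ 0.00000000e+00,  0.00000000e+00,  0.00000000e+00,
         1.00000000e+00]])}
```
View pics/scene0.png

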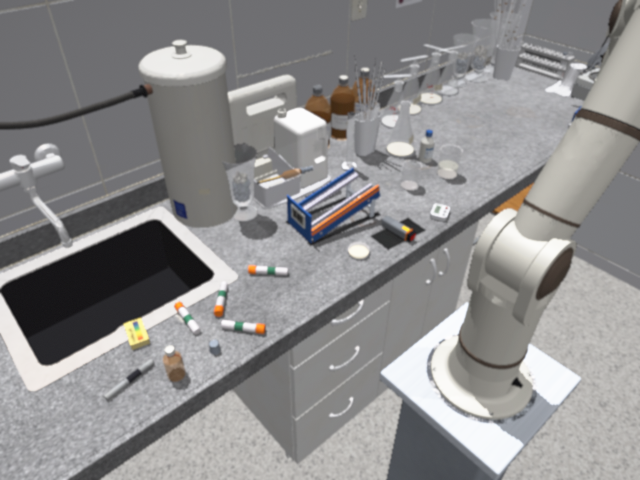

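View pics/top0.png

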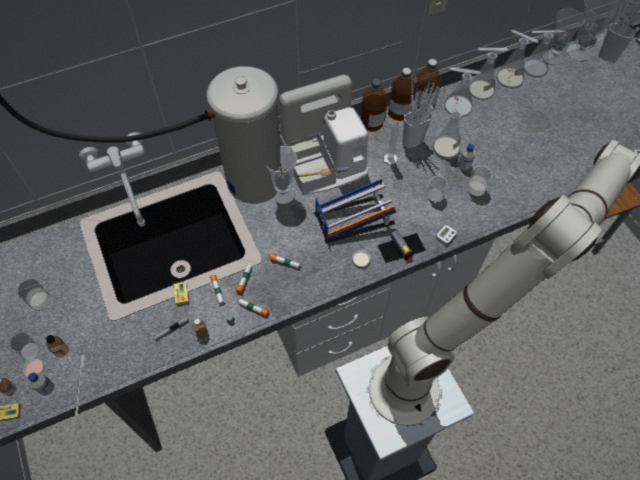

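The pictures show four tubes: scene (268,270), (220,298), (187,317), (243,326). The chute is near scene (335,205) and the scanner on its mat near (398,230). I'll enlarge both views.

```bash
python3 - <<'E'
import cv2
a=cv2.imread("pics/scene0.png")[160:400,90:450]; b=cv2.imread("pics/top0.png")[170:350,160:460]
cv2.imwrite("pics/c1.png",cv2.resize(a[95:200,20:220],None,fx=4,fy=4,interpolation=cv2.INTER_CUBIC)) 
cv2.imwrite("pics/c2.png",cv2.resize(a[0:100,180:360],None,fx=4.4,fy=4.4,interpolation=cv2.INTER_CUBIC))
cv2.imwrite("pics/c3.png",cv2.resize(b,None,fx=2.6,fy=2.6,interpolation=cv2.INTER_CUBIC))
E
```

View pics/c1.png

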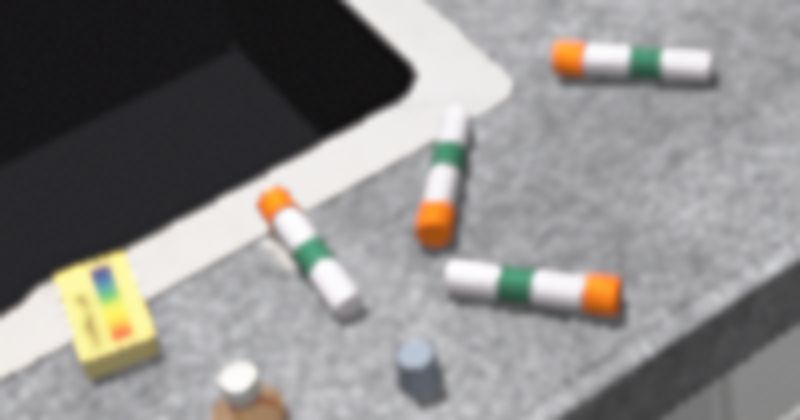

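View pics/c2.png

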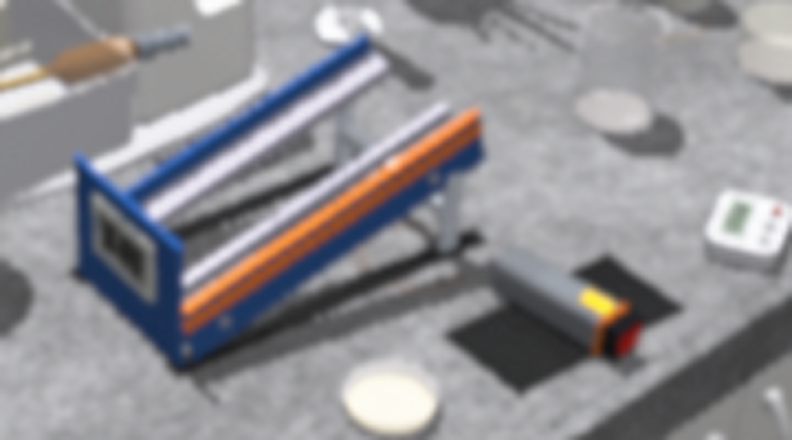

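View pics/c3.png

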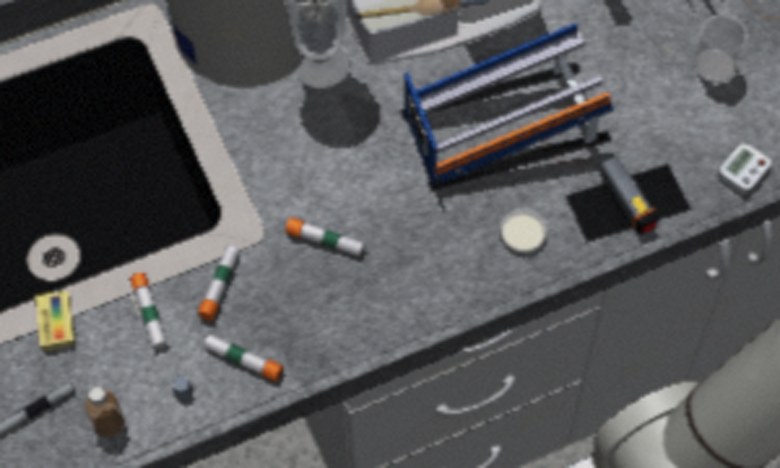

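The crops show four tubes (A–D), the chute with its orange stripe facing the robot, and the scanner lying askew on its mat. Next I triangulate.

```bash
cat > h.py <<'E'
import numpy as np, cv2
from scipy.spatial.transform import Rotation as R
from plant import arm
def K(i):
    f=240/np.tan(np.radians(i["vfov"])/2); return f,i["cx"],i["cy"]
def cam(n):
    i=arm.camera_info(n)
    if n=="wrist":
        s=arm.sense(); T=np.eye(4); T[:3,:3]=R.from_rotvec(s["eef_rot"]).as_matrix(); T[:3,3]=s["tool_pos"]; return K(i),T@i["hand_eye"]
    return K(i),i["pose"]
def ray(c,p):
    (f,cx,cy),P=c; d=P[:3,:3]@np.array([(p[0]-cx)/f,(p[1]-cy)/f,1]); return P[:3,3],d/np.linalg.norm(d)
def onplane(c,p,z):
    o,d=ray(c,p); return o+d*(z-o[2])/d[2]
def proj(c,X):
    (f,cx,cy),P=c; q=(np.atleast_2d(X)-P[:3,3])@P[:3,:3]; return np.c_[f*q[:,0]/q[:,2]+cx,f*q[:,1]/q[:,2]+cy]
def tri(rs):
    A=np.zeros((3,3));b=np.zeros(3)
    for o,d in rs:
        M=np.eye(3)-np.outer(d,d);A+=M;b+=M@o
    X=np.linalg.solve(A,b); return X,[round(1e3*np.linalg.norm((np.eye(3)-np.outer(d,d))@(X-o)),1) for o,d in rs]
def pl(yaw,x,y):  # planar pose -> fn
    c,s=np.cos(yaw),np.sin(yaw); return lambda P:np.atleast_2d(P)@np.array([[c,s,0],[-s,c,0],[0,0,1]])+[x,y,0]
E
cat > m1.py <<'E'
from h import *
from scipy.optimize import least_squares
np.set_printoptions(precision=4,suppress=True)
S,T=cam("scene"),cam("top")
c1=lambda u,v:(110+(u+.5)/4-.5,255+(v+.5)/4-.5)
c2=lambda u,v:(270+(u+.5)/4.4-.5,160+(v+.5)/4.4-.5)
c3=lambda u,v:(160+(u+.5)/2.6-.5,170+(v+.5)/2.6-.5)
for n,a,b,c,d in [("A",(569,58),(712,66),(294,227),(362,247)),("B",(435,222),(456,110),(209,308),(233,250)),("C",(275,205),(346,300),(139,281),(159,345)),("D",(601,294),(450,278),(272,369),(209,342))]:
    cp,e1=tri([ray(S,c1(*a)),ray(T,c3(*c))]); tl,e2=tri([ray(S,c1(*b)),ray(T,c3(*d))])
    v=cp-tl; print(n,"cap",cp,"tail",tl,e1,e2,"len",np.linalg.norm(v),"yaw",np.degrees(np.arctan2(v[1],v[0])),"r",np.hypot(*cp[:2]))
    p=(onplane(S,c1(*a),.011)+onplane(T,c3(*c),.011))/2;q=(onplane(S,c1(*b),.011)+onplane(T,c3(*d),.011))/2
    u=(p-q)/np.linalg.norm(p-q); print("   planar mid",p-u*.042,np.degrees(np.arctan2(u[1],u[0])))
pts=np.array([[62,126,100],[-62,126,100],[62,-126,111],[0,126,62]])/1e3
sp=np.array([c2(80,157),c2(183,243),c2(368,40),c2(125,250)]);tp=np.array([c3(406,75),c3(436,150),c3(577,28)])
for i in range(3): print(pts[i],tri([ray(S,sp[i]),ray(T,tp[i])]))
def f(p):
    W=pl(*p)(pts); return np.r_[(proj(S,W)-sp).ravel(),(proj(T,W[:3])-tp).ravel()]
r=min((least_squares(f,[y,.4,-.3],loss='soft_l1') for y in(0,1.57,3.1,-1.57)),key=lambda r:r.cost); print("chute",np.degrees(r.x[0]),r.x[1:],r.fun)
print("entry",pl(*r.x)([0,-.075,.082]),"label",pl(*r.x)([0,.126,.062]))
n,e=tri([ray(S,c2(628,338)),ray(T,c3(648,226))]);print("nose",n,e)
bk,e=tri([ray(S,c2(497,268)),ray(T,c3(608,163))]);print("back",bk,e)
v=n-bk;print("yaw",np.degrees(np.arctan2(v[1],v[0])),np.linalg.norm(v))
for m,k,z in (((520,390),(586,238),0.003),((607,256),(670,168),0.003),((680,305),(689,205),.003)): print("matc",onplane(S,c2(*m),z),onplane(T,c3(*k),z))
print("petri",onplane(S,c2(390,398),.015),onplane(T,c3(523,233),.015))
print("stopper",onplane(S,c1(416,352),.026),onplane(T,c3(181,383),.026),"bottle",onplane(S,c1(239,376),.088), "strips",onplane(S,c1(105,312),.018))
E
python3 m1.py
```

```text
A cap [0.5828 0.1894 0.0162] tail [0.5221 0.1185 0.0082] [np.float64(1.5), np.float64(1.5)] [np.float64(0.8), np.float64(0.8)] len 0.09361937941678435 yaw 49.46364866115696 r 0.6127516997382809
   planar mid [0.5573 0.1574 0.011 ] 45.650457885908146
B cap [0.5215 0.3329 0.0121] tail [0.5793 0.2767 0.0273] [np.float64(2.2), np.float64(2.2)] [np.float64(3.0), np.float64(3.0)] len 0.08205766618641666 yaw 135.8186998057977 r 0.6186577759128756
   planar mid [0.5538 0.3048 0.011 ] 138.6628019440622
C cap [0.5906 0.4014 0.0197] tail [0.4928 0.4095 0.0255] [np.float64(2.3), np.float64(2.3)] [np.float64(2.5), np.float64(2.5)] len 0.09831482487471811 yaw -4.724546357261358 r 0.7140973524433362
   planar mid [0.5553 0.4028 0.011 ] -4.2671502378376385
D cap [0.409  0.2916 0.0135] tail [0.4771 0.3504 0.0128] [np.float64(1.8), np.float64(1.8)] [np.float64(2.7), np.float64(2.7)] len 0.09000021492923181 yaw -139.21323507355666 r 0.5023071091475418
   planar mid [0.4422 0.3184 0.011 ] -138.97235590617882
[0.062 0.126 0.1  ] (array([ 0.6863, -0.0191,  0.1027]), [np.float64(1.3), np.float64(1.3)])
[-0
[... 228 characters left out ...]
56] [-1.303   0.5592  0.3107  2.4867  1.923  -3.1411  0.8776  0.7095 -1.5981
 -0.4835 -1.1577 -0.2489  1.1621 -3.5167]
entry [[ 0.6093 -0.2102  0.082 ]] label [[ 0.6293 -0.0102  0.062 ]]
nose [ 0.3916 -0.232   0.0177] [np.float64(1.6), np.float64(1.6)]
back [ 0.5047 -0.2335  0.0074] [np.float64(2.9), np.float64(2.9)]
yaw 179.2387736387965 0.11359257342558
matc [ 0.4149 -0.1548  0.003 ] [ 0.4143 -0.1555  0.003 ]
matc [ 0.4709 -0.3041  0.003 ] [ 0.4624 -0.3083  0.003 ]
matc [ 0.4034 -0.2997  0.003 ] [ 0.4017 -0.3031  0.003 ]
petri [ 0.4547 -0.0765  0.015 ] [ 0.4497 -0.08    0.015 ]
stopper [0.4361 0.4012 0.026 ] [0.4311 0.4008 0.026 ] bottle [0.4357 0.4995 0.088 ] strips [0.5848 0.5179 0.018 ]
```

```bash
cat >> h.py <<'E'
def go(x,y,z,yaw):
    """print shift/turn in tool axes to reach TCP x,y,z pointing down, tool-x yaw (deg)"""
    s=arm.sense(); R0=R.from_rotvec(s["eef_rot"]); c=np.radians(yaw)
    Rt=R.from_matrix(np.array([[np.cos(c),np.sin(c),0],[np.sin(c),-np.cos(c),0],[0,0,-1]]))
    d=R0.inv().apply(np.array([x,y,z])-s["tool_pos"]); r=(R0.inv()*Rt).as_rotvec()
    n=max(np.linalg.norm(d)/.0417,np.linalg.norm(r)/.125)
    print("rot",r.round(4).tolist(),"d",d.round(4).tolist(),"rows>=%.1f"%n,"t=%.1f"%s["clock"],"q",s["joints"].round(2).tolist())
E
python3 -c "
from h import *
go(.56,-.19,.33,-5.7)"
```

```text
rot [-0.0018, 0.0002, 0.3523] d [0.4947, -0.3255, -0.0801] rows>=14.3 t=0.1 q [1.58, 0.5, -0.43, 1.55, 0.22, 1.14, -0.21]
```

```bash
python3 nudge.py '[[0,0,0.352,0.495,-0.325,-0.08,0.06],[0,0,0.352,0.495,-0.325,-0.08,0.06],[0,0,0.352,0.495,-0.325,-0.08,0.06],[0,0,0.352,0.495,-0.325,-0.08,0.06],[0,0,0.352,0.495,-0.325,-0.08,0.06],[0,0,0.352,0.495,-0.325,-0.08,0.06],[0,0,0.352,0.495,-0.325,-0.08,0.06],[0,0,0.352,0.495,-0.325,-0.08,0.06],[0,0,0.352,0.495,-0.325,-0.08,0.06],[0,0,0.352,0.495,-0.325,-0.08,0.06],[0,0,0.352,0.495,-0.325,-0.08,0.06],[0,0,0.352,0.495,-0.325,-0.08,0.06],[0,0,0.352,0.495,-0.325,-0.08,0.06],[0,0,0.352,0.495,-0.325,-0.08,0.06],[0,0,0.352,0.495,-0.325,-0.08,0.06],[0,0,0.352,0.495,-0.325,-0.08,0.06],[0,0,0.352,0.495,-0.325,-0.08,0.06],[0,0,0.352,0.495,-0.325,-0.08,0.06],[0,0,0.352,0.495,-0.325,-0.08,0.06],[0,0,0.352,0.495,-0.325,-0.08,0.06]]'
python3 - <<'E'
from h import *
s=arm.sense(); print(s["joints"].round(2))
c=cam("wrist"); im=arm.camera("wrist"); cv2.imwrite("pics/w1.png",im[:,:,::-1]); np.save("w1.npy",c[1])
E
```

```text
clock: 1.77
tool_pos: [0.5595, -0.1927, 0.33]
eef_rot: [3.137, -0.16, -0.001]
force: [0.2, -0.1, 0.5]
opening: 0.0599
grip_force: 0.0
[ 0.77  0.36 -0.62  1.6   0.22  1.25 -1.57]
```

View pics/w1.png

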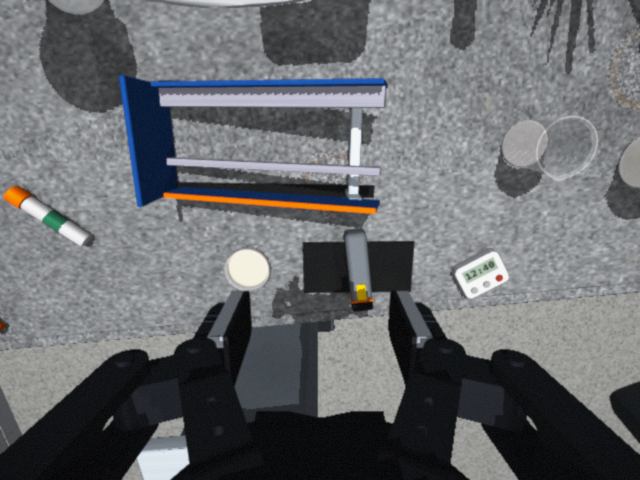

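Wrist view w1 shows the chute's end plate top edge at (122,76)–(139,206), its upper rail ends at (385,95) and (379,171), and the stripe end at (378,210). The scanner runs from (355,235) to (362,305), and tube A's cap is at (15,196).

```bash
cat > m2.py <<'E'
from h import *
from scipy.optimize import least_squares
np.set_printoptions(precision=4,suppress=True)
W=(K(arm.camera_info("wrist")),np.load("w1.npy"))
P=np.array([[62,126,100],[-62,126,100],[58,-120,94],[38,-120,94],[-19,-120,94],[-27,-120,94],[0,126,100]])/1e3
px=np.array([[122,76],[139,206],[386,85],[386,106],[380,168],[380,174],[130.5,141]])
f=lambda p:(proj(W,pl(*p)(P))-px).ravel()
r=least_squares(f,[-.1,.6167,-.1356],loss='soft_l1');print(np.degrees(r.x[0]),r.x[1:],r.fun.reshape(-1,2))
a=onplane(W,(170,161),.035);b=onplane(W,(378,171.5),.094)
e=pl(*r.x)([0,-.075,.082]);print("entry",e,"label",pl(*r.x)([0,.126,.062]))
for n,q in (("nose",(362,306)),("back",(354,231)),):print(n,onplane(W,q,.017+.01))
for q in ((304,242),(413,241),(305,292),(413,292)):print("mat",onplane(W,q,.003))
c,t=onplane(W,(15,196),.0115),onplane(W,(89,240),.01);u=(c-t)/np.linalg.norm(c-t);print("A",c-u*.042,np.degrees(np.arctan2(u[1],u[0])),np.linalg.norm(c-t))
E
python3 m2.py
```

```text
-6.86604202021972 [ 0.6205 -0.1421] [[-2.756  -2.5923]
 [-1.2112  0.598 ]
 [ 1.6521 -1.0211]
 [ 0.0647  0.7626]
 [ 1.8363 -0.546 ]
 [ 1.2753  1.5055]
 [-1.4782  2.6328]]
entry [[ 0.6116 -0.2165  0.082 ]] label [[ 0.6356 -0.017   0.062 ]]
nose [ 0.3975 -0.2341  0.027 ]
back [ 0.5033 -0.2311  0.027 ]
mat [ 0.4873 -0.1652  0.003 ]
mat [ 0.474  -0.3099  0.003 ]
mat [ 0.414  -0.1581  0.003 ]
mat [ 0.3987 -0.3082  0.003 ]
A [0.5597 0.1579 0.0109] 48.12727174093096 0.09998748092705911
```

```bash
cat >> h.py <<'E'
def tubes(save=None,z=.012):
    """wrist view: pair orange caps with green bands -> cap, band world xy, yaw"""
    c=cam("wrist"); im=arm.camera("wrist"); 
    if save: cv2.imwrite(save,im[:,:,::-1])
    h=cv2.cvtColor(im,cv2.COLOR_RGB2HSV)
    def blobs(lo,hi):
        n,_,st,ce=cv2.connectedComponentsWithStats(cv2.inRange(h,lo,hi)); return [(ce[i],st[i,4]) for i in range(1,n) if st[i,4]>25]
    O=blobs((5,170,120),(18,255,255)); G=blobs((65,80,40),(95,255,200))
    for g,a in G:
        gw=onplane(c,g,z)
        for o,b in O:
            ow=onplane(c,o,z); v=ow-gw
            if .04<np.linalg.norm(v)<.06: print("band",gw[:2].round(4),"cap",ow[:2].round(4),"yaw %.1f"%np.degrees(np.arctan2(v[1],v[0])),"len %.4f"%np.linalg.norm(v),"px",g.round(),o.round())
E
python3 -c "
from h import *
go(.555,.16,.25,47.5)"
```

```text
rot [0.0002, 0.0008, -0.931] d [-0.0405, -0.3502, 0.0799] rows>=8.7 t=1.8 q [0.77, 0.36, -0.62, 1.6, 0.22, 1.25, -1.57]
```

```bash
python3 nudge.py '[[0,0,-0.931,-0.04,-0.35,0.08,0.06],[0,0,-0.931,-0.04,-0.35,0.08,0.06],[0,0,-0.931,-0.04,-0.35,0.08,0.06],[0,0,-0.931,-0.04,-0.35,0.08,0.06],[0,0,-0.931,-0.04,-0.35,0.08,0.06],[0,0,-0.931,-0.04,-0.35,0.08,0.06],[0,0,-0.931,-0.04,-0.35,0.08,0.06],[0,0,-0.931,-0.04,-0.35,0.08,0.06],[0,0,-0.931,-0.04,-0.35,0.08,0.06],[0,0,-0.931,-0.04,-0.35,0.08,0.06],[0,0,-0.931,-0.04,-0.35,0.08,0.06],[0,0,-0.931,-0.04,-0.35,0.08,0.06],[0,0,-0.931,-0.04,-0.35,0.08,0.06]]'
python3 - <<'E'
from h import *
tubes("pics/w2.png")
go(.555,.16,.25,47.5)
E
```

```text
clock: 2.9
tool_pos: [0.5562, 0.159, 0.2504]
eef_rot: [2.875, 1.264, -0.0]
force: [-0.3, -1.1, 0.3]
opening: 0.0602
grip_force: 0.0
band [0.5591 0.2989] cap [0.5207 0.3338] yaw 137.7 len 0.0519 px [221.  91.] [166.  91.]
band [0.4492 0.3204] cap [0.4085 0.2882] yaw -141.6 len 0.0518 px [130. 154.] [130. 205.]
band [0.5495 0.1475] cap [0.5861 0.1849] yaw 45.6 len 0.0523 px [322. 213.] [324. 162.]
rot [0.0012, 0.0005, -0.0009] d [-0.0, -0.0016, 0.0005] rows>=0.0 t=3.0 q [0.33, 0.47, -0.87, 1.73, 0.4, 1.13, -1.4]
```

View pics/w2.png

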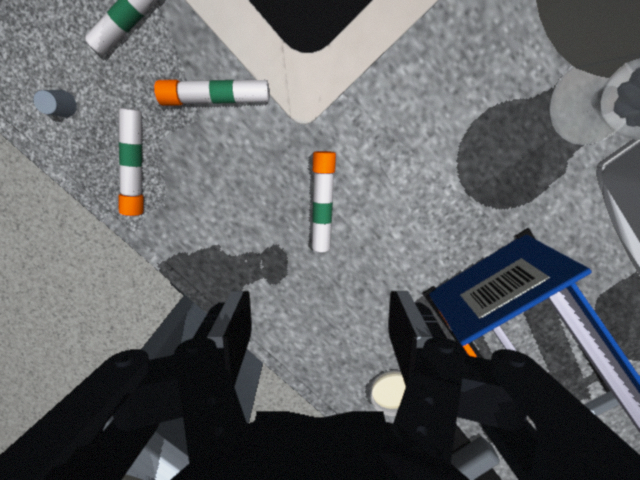

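w2 shows tube A under the gripper (band (322,213), cap (324,162)), B and D to the left, part of C at the top, and the bar-code label at (505,289).

```bash
python3 -c "
from h import *
go(.5495,.1475,.022,45.6)"
```

```text
rot [0.0012, 0.0005, 0.0322] d [-0.0129, 0.0026, 0.2285] rows>=5.5 t=3.0 q [0.33, 0.47, -0.87, 1.73, 0.4, 1.13, -1.4]
```

```bash
python3 nudge.py '[[0.001,0,0.032,-0.013,0.003,0.18,0.05],[0.001,0,0.032,-0.013,0.003,0.18,0.05],[0.001,0,0.032,-0.013,0.003,0.18,0.05],[0.001,0,0.032,-0.013,0.003,0.18,0.05],[0.001,0,0.032,-0.013,0.003,0.18,0.05],[0.001,0,0.032,-0.013,0.003,0.2,0.05],[0.001,0,0.032,-0.013,0.003,0.22,0.05],[0.001,0,0.032,-0.013,0.003,0.2285,0.05],[0.001,0,0.032,-0.013,0.003,0.2285,0.05],[0.001,0,0.032,-0.013,0.003,0.2285,0.05],[0.001,0,0.032,-0.013,0.003,0.2285,0],[0.001,0,0.032,-0.013,0.003,0.2285,0],[0.001,0,0.032,-0.013,0.003,0.2285,0],[0.001,0,0.032,-0.013,0.003,0.2285,0],[0.001,0,0.032,-0.013,0.003,0.2285,0],[0.001,0,0.032,-0.013,0.003,0.2285,0],[0.001,0,0.032,-0.013,0.003,0.2285,0],[0.001,0,0.032,-0.013,0.003,0.2285,0]]' 40
python3 -c "
from h import *
go(.6104+.01,-.2135-.001,.19,173.7)"
```

```text
clock: 4.45
tool_pos: [0.55, 0.15, 0.0233]
eef_rot: [2.894, 1.223, 0.003]
force: [-0.8, -0.0, 6.5]
opening: 0.0181
grip_force: 39.1
rot [0.0024, -0.0001, -2.2318] d [-0.2121, 0.3046, -0.1668] rows>=17.9 t=4.5 q [0.19, 0.75, -0.66, 1.88, 0.67, 0.74, -1.62]
```

```bash
python3 nudge.py '[[0.002,0,0,0,0,-0.12,0],[0.002,0,0,0,0,-0.12,0],[0.002,0,0,0,0,-0.12,0],[0.002,0,-2.232,-0.212,0.304,-0.227,0],[0.002,0,-2.232,-0.212,0.304,-0.227,0],[0.002,0,-2.232,-0.212,0.304,-0.227,0],[0.002,0,-2.232,-0.212,0.304,-0.227,0],[0.002,0,-2.232,-0.212,0.304,-0.227,0],[0.002,0,-2.232,-0.212,0.304,-0.227,0],[0.002,0,-2.232,-0.212,0.304,-0.227,0],[0.002,0,-2.232,-0.212,0.304,-0.227,0],[0.002,0,-2.232,-0.212,0.304,-0.227,0],[0.002,0,-2.232,-0.212,0.304,-0.227,0],[0.002,0,-2.232,-0.212,0.304,-0.227,0],[0.002,0,-2.232,-0.212,0.304,-0.227,0],[0.002,0,-2.232,-0.212,0.304,-0.227,0],[0.002,0,-2.232,-0.212,0.304,-0.227,0],[0.002,0,-2.232,-0.212,0.304,-0.227,0],[0.002,0,-2.232,-0.212,0.304,-0.227,0],[0.002,0,-2.232,-0.212,0.304,-0.227,0]]'
python3 -c "
from h import *
go(.6104+.01,-.2135-.001,.19,173.7)"
```

```text
clock: 6.12
tool_pos: [0.6192, -0.2145, 0.2488]
eef_rot: [-0.364, -3.118, 0.001]
force: [-0.1, 0.1, -0.9]
opening: 0.0182
grip_force: 39.4
rot [-0.0007, -0.0023, -0.1227] d [-0.0014, 0.0003, 0.0588] rows>=1.4 t=6.1 q [1.04, 0.82, -1.25, 1.52, 0.79, 1.37, 1.07]
```

```bash
python3 nudge.py '[[0,-0.002,-0.123,-0.001,0,0.059,0],[0,-0.002,-0.123,-0.001,0,0.059,0],[0,-0.002,-0.123,-0.001,0,0.059,0],[0,-0.002,-0.123,-0.001,0,0.059,0]]'
python3 - <<'E'
from h import *
s=arm.sense();print(s["tool_pos"],s["eef_rot"])
c=cam("wrist"); im=arm.camera("wrist"); np.save("w3.npy",c[1]); cv2.imwrite("pics/w3.png",im[:,:,::-1])
E
```

```text
clock: 6.45
tool_pos: [0.6193, -0.2146, 0.1887]
eef_rot: [-0.187, -3.133, -0.001]
force: [-0.3, -0.4, 1.2]
opening: 0.0184
grip_force: 39.4
[ 0.61929023 -0.21455538  0.18865604] [-1.86828955e-01 -3.13292215e+00 -1.08531035e-03]
```

View pics/w3.png

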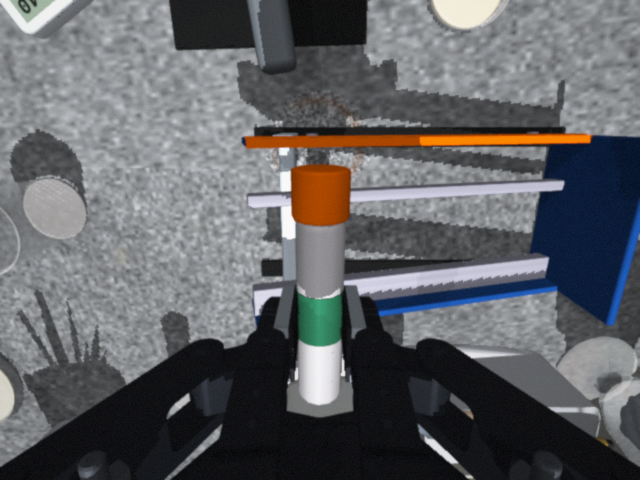

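w3 shows tube A held squarely, cap toward the stripe. The stripe plate runs (245,141)–(590,139) and the -x rail (249,200)–(562,185). I'll refit the chute with this view.

```bash
cat > m3.py <<'E'
from h import *
from scipy.optimize import least_squares
np.set_printoptions(precision=4,suppress=True)
k=K(arm.camera_info("wrist")); W1=(k,np.load("w1.npy"));W3=(k,np.load("w3.npy"))
P1=np.array([[62,126,100],[-62,126,100],[58,-120,94],[38,-120,94],[-19,-120,94],[-27,-120,94]])/1e3
x1=np.array([[122,76],[139,206],[386,85],[386,106],[380,168],[380,174]])
P3=np.array([[-59.5,-120,110],[-59.5,120,46],[-23,-120,94],[-23,120,30],[38,-120,94],[38,120,30]])/1e3
x3=np.array([[244,141],[590,139],[248,200],[563,185],[254,289],[548,259]])
for name,sel in (("w1",(1,0)),("w3",(0,1)),("both",(1,1))):
    def f(p): return np.r_[sel[0]*(proj(W1,pl(*p)(P1))-x1).ravel(),sel[1]*(proj(W3,pl(*p)(P3))-x3).ravel()]
    r=least_squares(f,[-.1,.6167,-.1356],loss='soft_l1');print(name,np.degrees(r.x[0]),r.x[1:],"entry",pl(*r.x)([0,-.075,.082]),"label",pl(*r.x)([0,.126,.062]))
print(r.fun.reshape(-1,2).round(1).tolist())
# tube held: cap end centre and band, at axis height
z=.1887-.0123
for q in ((321,195),(320,317)):print(onplane(W3,q,z+.01))
E
python3 m3.py
```

```text
w1 -6.526112293875546 [ 0.6198 -0.1416] entry [[ 0.6113 -0.2161  0.082 ]] label [[ 0.6342 -0.0164  0.062 ]]
w3 -7.291162423697298 [ 0.62   -0.1395] entry [[ 0.6105 -0.2139  0.082 ]] label [[ 0.636  -0.0145  0.062 ]]
both -7.1212292086671525 [ 0.62   -0.1402] entry [[ 0.6107 -0.2146  0.082 ]] label [[ 0.6356 -0.0152  0.062 ]]
[[-4.4, -2.4], [-3.2, 0.7], [-0.1, 0.4], [-1.7, 2.2], [-0.1, 0.7], [-0.7, 2.8], [-6.2, 0.4], [-1.0, 0.1], [-0.9, 0.8], [0.8, 0.7], [-1.9, 0.9], [0.7, -1.6]]
[ 0.5665 -0.2089  0.1864]
[ 0.6152 -0.215   0.1864]
```

```bash
python3 -c "
from h import *
go(.6215,-.2150,.106,173.2)"
```

```text
rot [0.0002, -0.0004, 0.0003] d [-0.0013, -0.0005, 0.0843] rows>=2.0 t=6.5 q [1.03, 0.89, -1.22, 1.57, 0.86, 1.3, 1.14]
```

```bash
python3 nudge.py '[[0,0,0,-0.0015,0,0.04,0],[0,0,0,-0.0015,0,0.06,0],[0,0,0,-0.0015,0,0.075,0],[0,0,0,-0.0015,0,0.084,0],[0,0,0,-0.0015,0,0.084,0],[0,0,0,-0.0015,0,0.084,0],[0,0,0,-0.0015,0,0.084,0.02]]'
python3 nudge.py '[[0,0,0,0,0,0,0.05],[0,0,0,0,0,0,0.05],[0,0,0,0,0,0,0.05],[0,0,0,0,0,0,0.05],[0,0,0,0,0,-0.03,0.05],[0,0,0,0,0,-0.06,0.05],[0,0,0,0,0,-0.1,0.05],[0,0,0,0,0,-0.14,0.05],[0,0,0,0,0,-0.14,0.05],[0,0,0,0,0,-0.14,0.05]]'
python3 - <<'E'
from h import *
im=arm.camera("wrist"); cv2.imwrite("pics/w4.png",im[:,:,::-1])
E
```

```text
clock: 7.08
tool_pos: [0.6227, -0.2147, 0.1072]
eef_rot: [0.182, 3.134, -0.001]
force: [0.1, -0.6, -0.3]
opening: 0.0199
grip_force: 0.0
clock: 7.92
tool_pos: [0.6232, -0.2145, 0.2488]
eef_rot: [0.181, 3.132, -0.002]
force: [0.1, -0.1, -0.1]
opening: 0.05
grip_force: 0.0
```

View pics/w4.png

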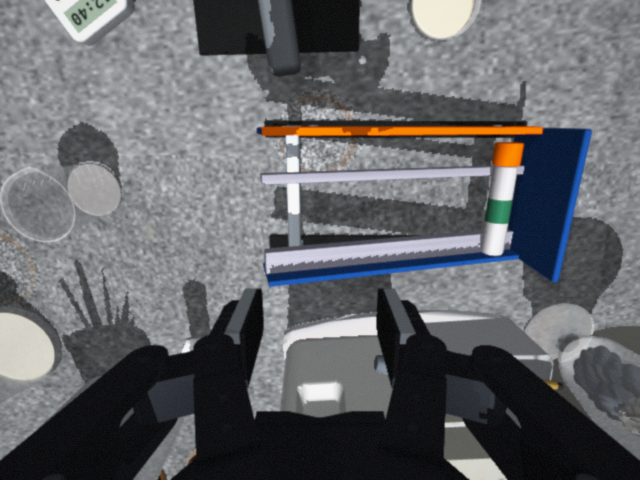

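w4 shows tube A already queued at the end plate, cap (508,155) on the stripe side. Next is tube B.

```bash
python3 -c "
from h import *
go(.55,.28,.25,138)"
```

```text
rot [-0.0009, 0.0016, 0.6171] d [0.1287, 0.4832, -0.0044] rows>=12.0 t=8.0 q [1.04, 0.84, -1.26, 1.52, 0.81, 1.38, 1.18]
```

```bash
python3 nudge.py '[[0,0,0.617,0.129,0.483,-0.004,0.05],[0,0,0.617,0.129,0.483,-0.004,0.05],[0,0,0.617,0.129,0.483,-0.004,0.05],[0,0,0.617,0.129,0.483,-0.004,0.05],[0,0,0.617,0.129,0.483,-0.004,0.05],[0,0,0.617,0.129,0.483,-0.004,0.05],[0,0,0.617,0.129,0.483,-0.004,0.05],[0,0,0.617,0.129,0.483,-0.004,0.05],[0,0,0.617,0.129,0.483,-0.004,0.05],[0,0,0.617,0.129,0.483,-0.004,0.05],[0,0,0.617,0.129,0.483,-0.004,0.05],[0,0,0.617,0.129,0.483,-0.004,0.05],[0,0,0.617,0.129,0.483,-0.004,0.05],[0,0,0.617,0.129,0.483,-0.004,0.05],[0,0,0.617,0.129,0.483,-0.004,0.05]]'
python3 - <<'E'
from h import *
tubes("pics/w5.png")
go(.559,.299,.022,138)
E
```

```text
clock: 9.22
tool_pos: [0.5487, 0.2794, 0.2478]
eef_rot: [-1.123, -2.932, 0.004]
force: [0.8, -0.7, -0.2]
opening: 0.0497
grip_force: 0.0
band [0.4483 0.3213] cap [0.4067 0.2898] yaw -142.9 len 0.0522 px [283.  95.] [228.  83.]
band [0.5442 0.4011] cap [0.5958 0.3974] yaw -4.1 len 0.0517 px [413. 115.] [441. 159.]
band [0.5609 0.2972] cap [0.5214 0.3321] yaw 138.5 len 0.0527 px [342. 199.] [342. 146.]
rot [-0.0031, -0.0001, -0.001] d [0.0069, 0.0225, 0.2258] rows>=5.4 t=9.3 q [0.25, 0.68, -1.14, 1.63, 0.64, 1.26, -0.17]
```

```bash
python3 nudge.py '[[-0.003,0,0,0.0055,0.0225,0.16,0.05],[-0.003,0,0,0.0055,0.0225,0.16,0.05],[-0.003,0,0,0.0055,0.0225,0.16,0.05],[-0.003,0,0,0.0055,0.0225,0.16,0.05],[-0.003,0,0,0.0055,0.0225,0.18,0.05],[-0.003,0,0,0.0055,0.0225,0.2,0.05],[-0.003,0,0,0.0055,0.0225,0.22,0.05],[-0.003,0,0,0.0055,0.0225,0.226,0.05],[-0.003,0,0,0.0055,0.0225,0.226,0.05],[-0.003,0,0,0.0055,0.0225,0.226,0.05],[-0.003,0,0,0.0055,0.0225,0.226,0],[-0.003,0,0,0.0055,0.0225,0.226,0],[-0.003,0,0,0.0055,0.0225,0.226,0],[-0.003,0,0,0.0055,0.0225,0.226,0],[-0.003,0,0,0.0055,0.0225,0.226,0],[-0.003,0,0,0.0055,0.0225,0.226,0],[-0.003,0,0,0.0055,0.0225,0.226,0],[-0.003,0,0,0.0055,0.0225,0.226,0]]' 40
python3 -c "
from h import *
go(.6215,-.2150,.25,173.2)"
```

```text
clock: 10.77
tool_pos: [0.5612, 0.3007, 0.025]
eef_rot: [1.125, 2.93, 0.006]
force: [-0.2, -1.4, 7.4]
opening: 0.0183
grip_force: 39.2
rot [0.0039, 0.0026, -0.6142] d [-0.3901, -0.342, -0.2261] rows>=13.6 t=10.8 q [0.08, 0.95, -0.91, 1.7, 0.9, 0.96, -0.34]
```

```bash
python3 nudge.py '[[0.004,0.003,0,0,0,-0.12,0],[0.004,0.003,0,0,0,-0.12,0],[0.004,0.003,0,0,0,-0.12,0],[0.004,0.003,-0.614,-0.39,-0.342,-0.226,0],[0.004,0.003,-0.614,-0.39,-0.342,-0.226,0],[0.004,0.003,-0.614,-0.39,-0.342,-0.226,0],[0.004,0.003,-0.614,-0.39,-0.342,-0.226,0],[0.004,0.003,-0.614,-0.39,-0.342,-0.226,0],[0.004,0.003,-0.614,-0.39,-0.342,-0.226,0],[0.004,0.003,-0.614,-0.39,-0.342,-0.226,0],[0.004,0.003,-0.614,-0.39,-0.342,-0.226,0],[0.004,0.003,-0.614,-0.39,-0.342,-0.226,0],[0.004,0.003,-0.614,-0.39,-0.342,-0.226,0],[0.004,0.003,-0.614,-0.39,-0.342,-0.226,0],[0.004,0.003,-0.614,-0.39,-0.342,-0.226,0],[0.004,0.003,-0.614,-0.39,-0.342,-0.226,0],[0.004,0.003,-0.614,-0.39,-0.342,-0.226,0],[0.004,0.003,-0.614,-0.39,-0.342,-0.226,0],[0.004,0.003,-0.614,-0.39,-0.342,-0.226,0],[0.004,0.003,-0.614,-0.39,-0.342,-0.226,0]]'
cat >> h.py <<'E'
def held(sgn=1):
    """held tube: cap & band position at its height, needed TCP shift for chute entry"""
    s=arm.sense(); z=s["tool_pos"][2]-.0125+.009; c=cam("wrist"); im=arm.camera("wrist"); h=cv2.cvtColor(im,cv2.COLOR_RGB2HSV)
    def big(lo,hi):
        m=cv2.inRange(h,lo,hi); m[:,:230]=0; m[:,410:]=0; n,_,st,ce=cv2.connectedComponentsWithStats(m); i=1+np.argmax(st[1:,4]); return ce[i]
    o,g=big((3,170,60),(18,255,255)),big((65,80,40),(95,255,200)); a,b=onplane(c,o,z),onplane(c,g,z); v=a-b
    want=pl(np.radians(-6.8),.620,-.140)([-.042,-.075,0])[0]
    print("cap",a.round(4),"yaw %.1f len %.4f"%(np.degrees(np.arctan2(v[1],v[0])),np.linalg.norm(v)),"shift",(want-a)[:2].round(4),o.round(),g.round())
    t=s["tool_pos"]+want-a; return t[0],t[1]
E
python3 -c "
from h import *
x,y=held();print(x,y);go(.622,-.2150,.108,173.2)"
```

```text
clock: 12.43
tool_pos: [0.6208, -0.2132, 0.2485]
eef_rot: [-0.182, -3.133, -0.0]
force: [0.4, -0.5, -0.4]
opening: 0.0186
grip_force: 39.2
cap [ 0.5685 -0.2085  0.245 ] yaw 173.7 len 0.0507 shift [ 0.0009 -0.001 ] [319. 196.] [320. 320.]
0.6217323138538962 -0.21413735181265187
rot [-0.0005, -0.0029, 0.0033] d [-0.0017, -0.0017, 0.1405] rows>=3.4 t=12.5 q [1.04, 0.84, -1.27, 1.52, 0.81, 1.39, 1.17]
```

```bash
python3 nudge.py '[[0,-0.003,0.003,-0.001,-0.0015,0.04,0],[0,-0.003,0.003,-0.001,-0.0015,0.08,0],[0,-0.003,0.003,-0.001,-0.0015,0.115,0],[0,-0.003,0.003,-0.001,-0.0015,0.13,0],[0,-0.003,0.003,-0.001,-0.0015,0.1405,0],[0,-0.003,0.003,-0.001,-0.0015,0.1405,0],[0,-0.003,0.003,-0.001,-0.0015,0.1405,0],[0,-0.003,0.003,-0.001,-0.0015,0.1405,0.02],[0,-0.003,0.003,-0.001,-0.0015,0.1405,0.05],[0,-0.003,0.003,-0.001,-0.0015,0.1405,0.05],[0,-0.003,0.003,-0.001,-0.0015,0.1405,0.05],[0,-0.003,0.003,-0.001,-0.0015,0.1405,0.05],[0,-0.003,0.003,-0.001,-0.0015,0.11,0.05],[0,-0.003,0.003,-0.001,-0.0015,0.08,0.05],[0,-0.003,0.003,-0.001,-0.0015,0.04,0.05],[0,-0.003,0.003,-0.001,-0.0015,0,0.05],[0,-0.003,0.003,-0.001,-0.0015,0,0.05],[0,-0.003,0.003,-0.001,-0.0015,0,0.05]]'
python3 - <<'E'
from h import *
tubes("pics/w6.png",z=.055)
go(.45,.31,.25,218)
E
```

```text
clock: 13.98
tool_pos: [0.6233, -0.2166, 0.2518]
eef_rot: [0.191, 3.13, -0.003]
force: [0.2, 0.3, -0.6]
opening: 0.05
grip_force: 0.0
band [ 0.6441 -0.0473] cap [ 0.593 -0.042] yaw 174.1 len 0.0513 px [506. 210.] [514. 153.]
rot [-0.0023, 0.0012, -0.7852] d [0.2349, 0.5022, -0.0019] rows>=13.3 t=14.0 q [1.05, 0.84, -1.27, 1.51, 0.81, 1.38, 1.17]
```

View pics/w6.png

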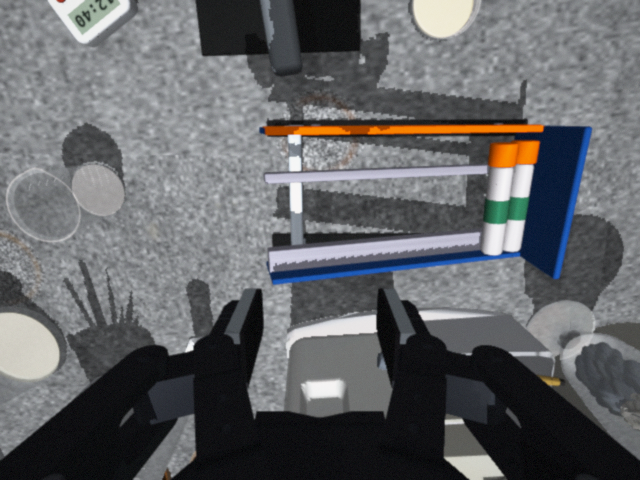

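w6 shows two tubes queued at (500,200) and (520,195), caps toward the stripe. Next is tube D.

```bash
python3 nudge.py '[[0,0,-0.785,0.235,0.502,-0.002,0.05],[0,0,-0.785,0.235,0.502,-0.002,0.05],[0,0,-0.785,0.235,0.502,-0.002,0.05],[0,0,-0.785,0.235,0.502,-0.002,0.05],[0,0,-0.785,0.235,0.502,-0.002,0.05],[0,0,-0.785,0.235,0.502,-0.002,0.05],[0,0,-0.785,0.235,0.502,-0.002,0.05],[0,0,-0.785,0.235,0.502,-0.002,0.05],[0,0,-0.785,0.235,0.502,-0.002,0.05],[0,0,-0.785,0.235,0.502,-0.002,0.05],[0,0,-0.785,0.235,0.502,-0.002,0.05],[0,0,-0.785,0.235,0.502,-0.002,0.05],[0,0,-0.785,0.235,0.502,-0.002,0.05],[0,0,-0.785,0.235,0.502,-0.002,0.05],[0,0,-0.785,0.235,0.502,-0.002,0.05],[0,0,-0.785,0.235,0.502,-0.002,0.05],[0,0,-0.785,0.235,0.502,-0.002,0.05]]'
python3 - <<'E'
from h import *
tubes("pics/w7.png")
go(.449,.3205,.022,218)
E
```

```text
clock: 15.45
tool_pos: [0.4499, 0.3083, 0.2487]
eef_rot: [1.02, -2.969, 0.003]
force: [0.5, -0.7, -0.8]
opening: 0.0501
grip_force: 0.0
band [0.4501 0.3222] cap [0.4102 0.2892] yaw -140.5 len 0.0518 px [330. 211.] [329. 161.]
band [0.5457 0.4008] cap [0.5978 0.3981] yaw -3.0 len 0.0521 px [332. 317.] [303. 346.]
rot [-0.0013, -0.0023, -0.0025] d [-0.0072, 0.0109, 0.2269] rows>=5.5 t=15.5 q [0.32, 0.71, -1.39, 1.8, 0.73, 1.28, 0.97]
```

```bash
python3 nudge.py '[[-0.001,-0.002,-0.027,-0.0085,0.0115,0.16,0.05],[-0.001,-0.002,-0.027,-0.0085,0.0115,0.16,0.05],[-0.001,-0.002,-0.027,-0.0085,0.0115,0.16,0.05],[-0.001,-0.002,-0.027,-0.0085,0.0115,0.16,0.05],[-0.001,-0.002,-0.027,-0.0085,0.0115,0.18,0.05],[-0.001,-0.002,-0.027,-0.0085,0.0115,0.2,0.05],[-0.001,-0.002,-0.027,-0.0085,0.0115,0.22,0.05],[-0.001,-0.002,-0.027,-0.0085,0.0115,0.227,0.05],[-0.001,-0.002,-0.027,-0.0085,0.0115,0.227,0.05],[-0.001,-0.002,-0.027,-0.0085,0.0115,0.227,0.05],[-0.001,-0.002,-0.027,-0.0085,0.0115,0.227,0],[-0.001,-0.002,-0.027,-0.0085,0.0115,0.227,0],[-0.001,-0.002,-0.027,-0.0085,0.0115,0.227,0],[-0.001,-0.002,-0.027,-0.0085,0.0115,0.227,0],[-0.001,-0.002,-0.027,-0.0085,0.0115,0.227,0],[-0.001,-0.002,-0.027,-0.0085,0.0115,0.227,0],[-0.001,-0.002,-0.027,-0.0085,0.0115,0.227,0],[-0.001,-0.002,-0.027,-0.0085,0.0115,0.227,0]]' 40
python3 -c "
from h import *
go(.622,-.2150,.25,173.2)"
```

```text
clock: 17.0
tool_pos: [0.45, 0.3246, 0.0243]
eef_rot: [-1.062, 2.953, 0.001]
force: [-0.1, -1.1, 6.7]
opening: 0.0185
grip_force: 39.1
rot [0.0008, 0.0037, 0.809] d [0.2101, -0.5258, -0.2261] rows>=14.6 t=17.0 q [0.1, 0.96, -1.07, 1.91, 1.06, 0.97, 0.77]
```

```bash
python3 nudge.py '[[0.001,0.004,0,0,0,-0.12,0],[0.001,0.004,0,0,0,-0.12,0],[0.001,0.004,0,0,0,-0.12,0],[0.001,0.004,0.809,0.21,-0.526,-0.226,0],[0.001,0.004,0.809,0.21,-0.526,-0.226,0],[0.001,0.004,0.809,0.21,-0.526,-0.226,0],[0.001,0.004,0.809,0.21,-0.526,-0.226,0],[0.001,0.004,0.809,0.21,-0.526,-0.226,0],[0.001,0.004,0.809,0.21,-0.526,-0.226,0],[0.001,0.004,0.809,0.21,-0.526,-0.226,0],[0.001,0.004,0.809,0.21,-0.526,-0.226,0],[0.001,0.004,0.809,0.21,-0.526,-0.226,0],[0.001,0.004,0.809,0.21,-0.526,-0.226,0],[0.001,0.004,0.809,0.21,-0.526,-0.226,0],[0.001,0.004,0.809,0.21,-0.526,-0.226,0],[0.001,0.004,0.809,0.21,-0.526,-0.226,0],[0.001,0.004,0.809,0.21,-0.526,-0.226,0],[0.001,0.004,0.809,0.21,-0.526,-0.226,0],[0.001,0.004,0.809,0.21,-0.526,-0.226,0],[0.001,0.004,0.809,0.21,-0.526,-0.226,0]]'
python3 -c "
from h import *
x,y=held();print(x,y);go(x,y,.1075,173.2)"
```

```text
clock: 18.67
tool_pos: [0.6216, -0.2144, 0.2484]
eef_rot: [-0.185, -3.134, -0.0]
force: [-0.1, -0.4, -0.2]
opening: 0.0185
grip_force: 39.4
cap [ 0.5667 -0.2094  0.2449] yaw 173.6 len 0.0507 shift [ 0.0027 -0.0001] [319. 189.] [320. 314.]
0.6242969953555982 -0.21452819744636084
rot [-0.0001, -0.0026, 0.0025] d [-0.0032, -0.0007, 0.141] rows>=3.4 t=18.7 q [1.01, 0.77, -1.16, 1.52, 0.72, 1.33, 1.23]
```

```bash
python3 nudge.py '[[0,-0.003,0.003,-0.002,-0.001,0.04,0],[0,-0.003,0.003,-0.002,-0.001,0.08,0],[0,-0.003,0.003,-0.002,-0.001,0.115,0],[0,-0.003,0.003,-0.002,-0.001,0.13,0],[0,-0.003,0.003,-0.002,-0.001,0.1405,0],[0,-0.003,0.003,-0.002,-0.001,0.1405,0],[0,-0.003,0.003,-0.002,-0.001,0.1405,0],[0,-0.003,0.003,-0.002,-0.001,0.1405,0.02],[0,-0.003,0.003,-0.002,-0.001,0.1405,0.05],[0,-0.003,0.003,-0.002,-0.001,0.1405,0.05],[0,-0.003,0.003,-0.002,-0.001,0.1405,0.05],[0,-0.003,0.003,-0.002,-0.001,0.1405,0.05],[0,-0.003,0.003,-0.002,-0.001,0.11,0.05],[0,-0.003,0.003,-0.002,-0.001,0.08,0.05],[0,-0.003,0.003,-0.002,-0.001,0.04,0.05],[0,-0.003,0.003,-0.002,-0.001,0,0.05],[0,-0.003,0.003,-0.002,-0.001,0,0.05],[0,-0.003,0.003,-0.002,-0.001,0,0.05]]'
python3 - <<'E'
from h import *
tubes("pics/w8.png",z=.06)
go(.535,.395,.25,176.5)
E
```

```text
clock: 20.22
tool_pos: [0.6254, -0.2166, 0.2519]
eef_rot: [0.191, 3.13, -0.004]
force: [-0.9, -0.3, -0.2]
opening: 0.05
grip_force: 0.0
band [ 0.6421 -0.0586] cap [ 0.5913 -0.0544] yaw 175.3 len 0.0509 px [496. 208.] [503. 151.]
rot [-0.0021, 0.0025, -0.0609] d [0.1629, 0.5965, -0.0021] rows>=14.8 t=20.3 q [1.01, 0.77, -1.16, 1.51, 0.72, 1.33, 1.23]
```

```bash
python3 nudge.py '[[0,0,-0.061,0.163,0.597,-0.002,0.05],[0,0,-0.061,0.163,0.597,-0.002,0.05],[0,0,-0.061,0.163,0.597,-0.002,0.05],[0,0,-0.061,0.163,0.597,-0.002,0.05],[0,0,-0.061,0.163,0.597,-0.002,0.05],[0,0,-0.061,0.163,0.597,-0.002,0.05],[0,0,-0.061,0.163,0.597,-0.002,0.05],[0,0,-0.061,0.163,0.597,-0.002,0.05],[0,0,-0.061,0.163,0.597,-0.002,0.05],[0,0,-0.061,0.163,0.597,-0.002,0.05],[0,0,-0.061,0.163,0.597,-0.002,0.05],[0,0,-0.061,0.163,0.597,-0.002,0.05],[0,0,-0.061,0.163,0.597,-0.002,0.05],[0,0,-0.061,0.163,0.597,-0.002,0.05],[0,0,-0.061,0.163,0.597,-0.002,0.05],[0,0,-0.061,0.163,0.597,-0.002,0.05],[0,0,-0.061,0.163,0.597,-0.002,0.05],[0,0,-0.061,0.163,0.597,-0.002,0.05]]'
python3 - <<'E'
from h import *
tubes("pics/w9.png")
go(.546,.4008,.022,176.5)
E
```

```text
clock: 21.77
tool_pos: [0.5341, 0.3949, 0.2479]
eef_rot: [-0.094, -3.139, 0.005]
force: [-0.8, -0.3, -0.7]
opening: 0.0501
grip_force: 0.0
band [0.5448 0.4012] cap [0.5958 0.3978] yaw -3.8 len 0.0512 px [328. 212.] [327. 258.]
rot [-0.0036, -0.0004, -0.001] d [-0.0107, 0.0085, 0.2262] rows>=5.4 t=21.8 q [0.01, 0.76, -1.11, 1.5, 0.69, 1.32, 0.34]
```

View pics/w9.png

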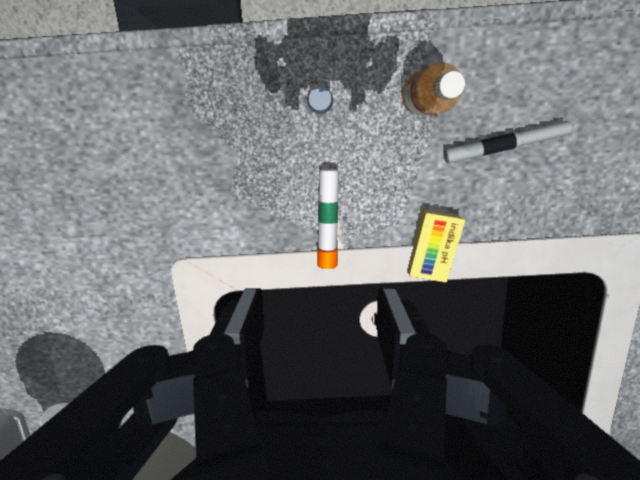

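w9 shows tube C, band (328,212) and cap (327,258) on the sink rim. No other tubes are around it.

```bash
python3 nudge.py '[[-0.003,0,0,-0.01,0.0085,0.16,0.05],[-0.003,0,0,-0.01,0.0085,0.16,0.05],[-0.003,0,0,-0.01,0.0085,0.16,0.05],[-0.003,0,0,-0.01,0.0085,0.16,0.05],[-0.003,0,0,-0.01,0.0085,0.18,0.05],[-0.003,0,0,-0.01,0.0085,0.2,0.05],[-0.003,0,0,-0.01,0.0085,0.22,0.05],[-0.003,0,0,-0.01,0.0085,0.226,0.05],[-0.003,0,0,-0.01,0.0085,0.226,0.05],[-0.003,0,0,-0.01,0.0085,0.226,0.05],[-0.003,0,0,-0.01,0.0085,0.226,0],[-0.003,0,0,-0.01,0.0085,0.226,0],[-0.003,0,0,-0.01,0.0085,0.226,0],[-0.003,0,0,-0.01,0.0085,0.226,0],[-0.003,0,0,-0.01,0.0085,0.226,0],[-0.003,0,0,-0.01,0.0085,0.226,0],[-0.003,0,0,-0.01,0.0085,0.226,0],[-0.003,0,0,-0.01,0.0085,0.226,0]]' 40
python3 -c "
from h import *
go(.6215,-.2150,.25,90);go(.6215,-.2150,.25,-6.8)"
```

```text
clock: 23.32
tool_pos: [0.5459, 0.4041, 0.0256]
eef_rot: [0.095, 3.137, 0.005]
force: [-0.2, -0.8, 6.8]
opening: 0.0181
grip_force: 39.2
rot [0.0048, -0.0003, 1.5102] d [-0.1136, -0.6127, -0.2262] rows>=15.9 t=23.3 q [-0.09, 1.01, -0.92, 1.59, 0.91, 1.02, 0.22]
rot [-0.0042, 0.0053, -3.0835] d [-0.1136, -0.6127, -0.2262] rows>=24.7 t=23.3 q [-0.09, 1.01, -0.92, 1.59, 0.91, 1.02, 0.22]
```

```bash
python3 nudge.py '[[0.005,0,0,0,0,-0.12,0],[0.005,0,0,0,0,-0.12,0],[0.005,0,0,0,0,-0.12,0],[0.005,0,1.51,-0.114,-0.613,-0.226,0],[0.005,0,1.51,-0.114,-0.613,-0.226,0],[0.005,0,1.51,-0.114,-0.613,-0.226,0],[0.005,0,1.51,-0.114,-0.613,-0.226,0],[0.005,0,1.51,-0.114,-0.613,-0.226,0],[0.005,0,1.51,-0.114,-0.613,-0.226,0],[0.005,0,1.51,-0.114,-0.613,-0.226,0],[0.005,0,1.51,-0.114,-0.613,-0.226,0],[0.005,0,1.51,-0.114,-0.613,-0.226,0],[0.005,0,1.51,-0.114,-0.613,-0.226,0],[0.005,0,1.51,-0.114,-0.613,-0.226,0],[0.005,0,1.51,-0.114,-0.613,-0.226,0],[0.005,0,1.51,-0.114,-0.613,-0.226,0],[0.005,0,1.51,-0.114,-0.613,-0.226,0],[0.005,0,1.51,-0.114,-0.613,-0.226,0],[0.005,0,1.51,-0.114,-0.613,-0.226,0]]'
python3 -c "
from h import *
go(.6215,-.2150,.25,-6.8)"
```

```text
clock: 24.9
tool_pos: [0.6212, -0.227, 0.2494]
eef_rot: [2.231, 2.206, -0.009]
force: [-0.5, -1.6, -1.7]
opening: 0.0178
grip_force: 39.3
rot [0.0051, 0.0063, 1.6783] d [0.012, 0.0002, -0.0007] rows>=13.4 t=24.9 q [0.83, 0.6, -0.78, 1.51, 0.45, 1.21, -0.03]
```

```bash
python3 nudge.py '[[0,0,1.68,0.005,0,0,0],[0,0,1.68,0.005,0,0,0],[0,0,1.68,0.005,0,0,0],[0,0,1.68,0.005,0,0,0],[0,0,1.68,0.005,0,0,0],[0,0,1.68,0.005,0,0,0],[0,0,1.68,0.005,0,0,0],[0,0,1.68,0.005,0,0,0],[0,0,1.68,0.005,0,0,0],[0,0,1.68,0.005,0,0,0],[0,0,1.68,0.005,0,0,0],[0,0,1.68,0.005,0,0,0],[0,0,1.68,0.005,0,0,0],[0,0,1.68,0.005,0,0,0],[0,0,1.68,0.005,0,0,0],[0,0,1.68,0.005,0,0,0],[0,0,1.68,0.005,0,0,0]]'
python3 -c "
from h import *
x,y=held();print(x,y);go(x,y,.1075,-6.8)
cv2.imwrite('pics/w10.png',arm.camera('wrist')[:,:,::-1])"
```

```text
clock: 26.32
tool_pos: [0.6215, -0.2105, 0.2487]
eef_rot: [3.136, -0.168, -0.004]
force: [0.7, 0.4, 0.0]
opening: 0.0181
grip_force: 39.4
cap [ 0.5812 -0.2068  0.2452] yaw 173.3 len 0.0442 shift [-0.0118 -0.0027] [318. 403.] [319. 314.]
0.609704520510958 -0.21320480241378473
rot [0.0013, 0.0023, 0.0114] d [-0.0111, 0.0036, 0.1412] rows>=3.4 t=26.4 q [0.59, 0.51, -0.43, 1.53, 0.23, 1.15, -1.56]
```

View pics/w10.png

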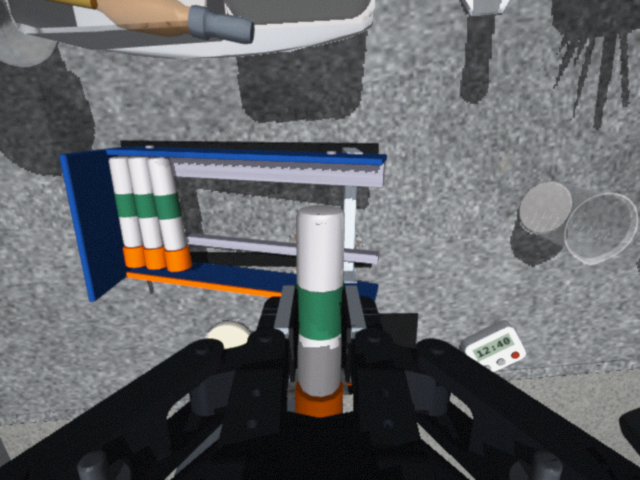

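w10 shows three tubes queued with caps (135–180,258) at the stripe, and tube C held with its cap toward the stripe too (partly hidden by the gripper). I'll place C now.

```bash
python3 nudge.py '[[0.001,0.002,0.011,-0.002,0.005,0.04,0],[0.001,0.002,0.011,-0.002,0.005,0.08,0],[0.001,0.002,0.011,-0.002,0.005,0.115,0],[0.001,0.002,0.011,-0.002,0.005,0.13,0],[0.001,0.002,0.011,-0.002,0.005,0.1405,0],[0.001,0.002,0.011,-0.002,0.005,0.1405,0],[0.001,0.002,0.011,-0.002,0.005,0.1405,0],[0.001,0.002,0.011,-0.002,0.005,0.1405,0.02],[0.001,0.002,0.011,-0.002,0.005,0.1405,0.05],[0.001,0.002,0.011,-0.002,0.005,0.1405,0.05],[0.001,0.002,0.011,-0.002,0.005,0.1405,0.05],[0.001,0.002,0.011,-0.002,0.005,0.1405,0.05],[0.001,0.002,0.011,-0.002,0.005,0.11,0.05],[0.001,0.002,0.011,-0.002,0.005,0.08,0.05],[0.001,0.002,0.011,-0.002,0.005,0.04,0.05],[0.001,0.002,0.011,-0.002,0.005,0,0.05],[0.001,0.002,0.011,-0.002,0.005,-0.08,0.05],[0.001,0.002,0.011,-0.002,0.005,-0.08,0.05],[0.001,0.002,0.011,-0.002,0.005,-0.08,0.05],[0.001,0.002,0.011,-0.002,0.005,-0.08,0.05]]'
python3 - <<'E'
from h import *
c=cam("wrist"); im=arm.camera("wrist"); np.save("w11.npy",c[1])
a=cv2.imread("pics/top0.png")*0
s=arm.camera("scene"); cv2.imwrite("pics/s2.png",s[:,:,::-1]); cv2.imwrite("pics/w11.png",im[:,:,::-1])
t=arm.camera("top"); cv2.imwrite("pics/t2.png",t[:,:,::-1])
m=np.zeros((600,800,3),np.uint8); m[:330,:]=cv2.resize(im[:264],(800,330)); m[330:,:400]=cv2.resize(s[160:360,100:450],(400,270))[:, :]; m[330:,400:]=cv2.resize(t[150:350,150:450],(400,270))
cv2.imwrite("pics/m11.png",m[:,:,::-1])
E
```

```text
clock: 28.08
tool_pos: [0.6208, -0.2158, 0.3326]
eef_rot: [3.133, -0.188, 0.01]
force: [0.7, 0.2, -0.8]
opening: 0.05
grip_force: 0.0
```

View pics/m11.png

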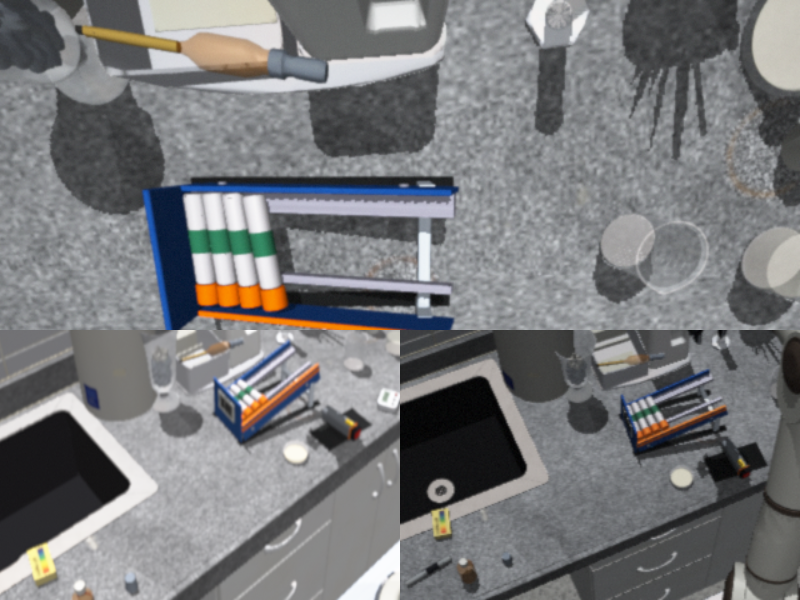

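All four tubes are queued with caps on the stripe side, and none are left on the bench. Next I check the label and the tall glass by computation, then hover over the scanner.

```bash
python3 - <<'E'
from h import *
np.set_printoptions(precision=4,suppress=True)
T=cam("top");S=cam("scene")
c3=lambda u,v:(160+(u+.5)/2.6-.5,170+(v+.5)/2.6-.5)
c2=lambda u,v:(270+(u+.5)/4.4-.5,160+(v+.5)/4.4-.5)
print("glass base",onplane(T,c3(325,72),0),onplane(S,(243,212),0))
# w2 camera pose
h=arm.camera_info("wrist");M=np.eye(4);M[:3,:3]=R.from_rotvec([2.875,1.264,0]).as_matrix();M[:3,3]=[.5553,.1595,.2502]
W2=(K(h),M@h["hand_eye"])
print("label w2",onplane(W2,(505,289),.062),"tri",tri([ray(W2,(505,289)),ray(S,c2(125,250))]))
a,b=onplane(W2,(461,299),.062),onplane(W2,(549,276),.062);print("lab L/R",a,b,np.degrees(np.arctan2(*(b-a)[1::-1])))
W=(K(h),np.load("w11.npy")); s=1.25
for n,q,z in (("plate +x top",(147/s,188/s),.1),("inner",(455/s,188/s),.11)): print(n,onplane(W,q,z))
go(.452,-.233,.25,-1)
E
```

```text
glass base [0.8009 0.0516 0.    ] [0.8252 0.0514 0.    ]
label w2 [ 0.6365 -0.0175  0.062 ] tri (array([ 0.6367, -0.0154,  0.0602]), [np.float64(2.7), np.float64(2.7)])
lab L/R [0.599  0.0024 0.062 ] [ 0.675  -0.0343  0.062 ] -25.74656730575796
plate +x top [ 0.6968 -0.0277  0.1   ]
inner [ 0.6688 -0.2652  0.11  ]
rot [-0.0001, 0.003, -0.1027] d [-0.1627, 0.0373, 0.0775] rows>=4.4 t=28.2 q [0.6, 0.45, -0.44, 1.44, 0.2, 1.29, -1.54]
```

```bash
python3 nudge.py '[[0,0.003,-0.103,-0.163,0.037,0.078,0.06],[0,0.003,-0.103,-0.163,0.037,0.078,0.06],[0,0.003,-0.103,-0.163,0.037,0.078,0.06],[0,0.003,-0.103,-0.163,0.037,0.078,0.06],[0,0.003,-0.103,-0.163,0.037,0.078,0.06],[0,0.003,-0.103,-0.163,0.037,0.078,0.06],[0,0.003,-0.103,-0.163,0.037,0.078,0.06],[0,0.003,-0.103,-0.163,0.037,0.078,0.06]]'
python3 - <<'E'
from h import *
c=cam("wrist"); np.save("w12.npy",c[1]); im=arm.camera("wrist"); print(arm.sense()["tool_pos"])
cv2.imwrite("pics/w12f.png",im[:,:,::-1])
cv2.imwrite("pics/w12.png",cv2.resize(im[60:360,120:520],None,fx=2,fy=2,interpolation=cv2.INTER_CUBIC)[:,:,::-1])
E
```

```text
clock: 28.9
tool_pos: [0.4535, -0.2326, 0.2504]
eef_rot: [-3.141, 0.026, -0.005]
force: [-0.0, 1.0, 1.1]
opening: 0.06
grip_force: 0.0
[ 0.45411634 -0.23244682  0.25076857]
```

View pics/w12.png

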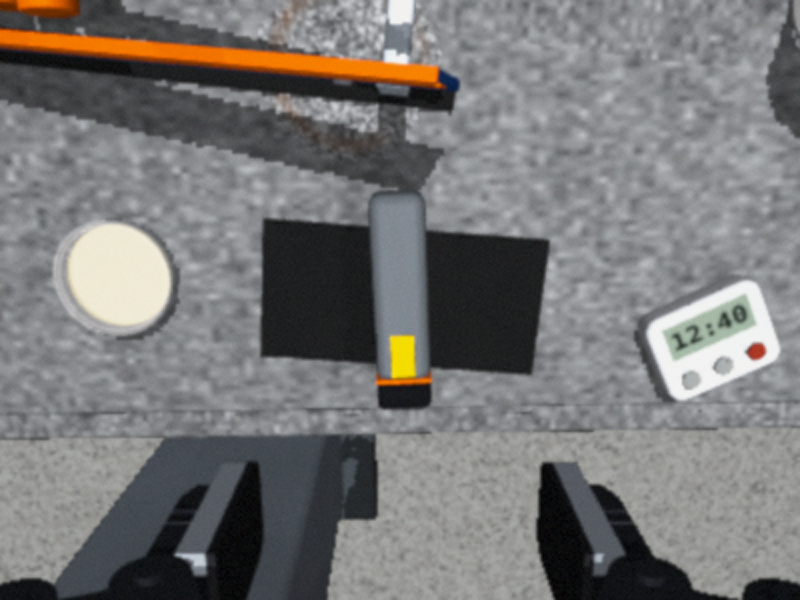

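w12 shows the scanner's top from its back end at (397,193) to its nose at (405,407), with mat corners (263,219), (549,240), (532,374), (262,356). It hasn't been moved.

```bash
python3 - <<'E'
from h import *
np.set_printoptions(precision=4,suppress=True)
c=(K(arm.camera_info("wrist")),np.load("w12.npy")); f=lambda u,v:(120+(u+.5)/2-.5,60+(v+.5)/2-.5)
b,n=onplane(c,f(397,193),.031),onplane(c,f(405,407),.031);v=n-b
print("scanner centre",(b+n)/2,"len",np.linalg.norm(v),"yaw",np.degrees(np.arctan2(v[1],v[0])))
M=np.array([onplane(c,f(*q),.003) for q in ((263,219),(549,240),(532,374),(262,356))]);print("mat",M.mean(0),M[1]-M[0],M[2]-M[3],np.degrees(np.arctan2(*(M[0]-M[1])[:2]*[-1,1])))
m=(b+n)/2; y=np.degrees(np.arctan2(v[1],v[0]))-180; print(y); go(m[0],m[1],.026,y if y>-90 else y+360)
E
```

```text
scanner centre [ 0.4468 -0.2339  0.031 ] len 0.10845463595608952 yaw -178.83416997301444
mat [ 0.4432 -0.2343  0.003 ] [-0.0133 -0.148   0.    ] [-0.0128 -0.1481  0.    ] -5.1182188622510525
-358.83416997301447
rot [0.0001, -0.0036, -0.0364] d [-0.008, 0.0016, 0.2247] rows>=5.4 t=28.9 q [0.82, 0.25, -0.46, 1.9, 0.13, 1.02, -1.28]
```

```bash
python3 nudge.py '[[0,-0.004,-0.036,-0.008,0.0015,0.15,0.06],[0,-0.004,-0.036,-0.008,0.0015,0.15,0.06],[0,-0.004,-0.036,-0.008,0.0015,0.15,0.06],[0,-0.004,-0.036,-0.008,0.0015,0.15,0.06],[0,-0.004,-0.036,-0.008,0.0015,0.18,0.06],[0,-0.004,-0.036,-0.008,0.0015,0.2,0.06],[0,-0.004,-0.036,-0.008,0.0015,0.215,0.06],[0,-0.004,-0.036,-0.008,0.0015,0.2245,0.06],[0,-0.004,-0.036,-0.008,0.0015,0.2245,0.06],[0,-0.004,-0.036,-0.008,0.0015,0.2245,0.06],[0,-0.004,-0.036,-0.008,0.0015,0.2245,0],[0,-0.004,-0.036,-0.008,0.0015,0.2245,0],[0,-0.004,-0.036,-0.008,0.0015,0.2245,0],[0,-0.004,-0.036,-0.008,0.0015,0.2245,0],[0,-0.004,-0.036,-0.008,0.0015,0.2245,0],[0,-0.004,-0.036,-0.008,0.0015,0.2245,0],[0,-0.004,-0.036,-0.008,0.0015,0.2245,0],[0,-0.004,-0.036,-0.008,0.0015,0.2245,0]]' 70
python3 - <<'E'
from h import *
s=arm.sense();X=R.from_rotvec(s["eef_rot"]).as_matrix();print(s["tool_pos"],X[:,0],X[:,2])
go(.4468,-.12,.25,30)
go(.62,.11,.25,83.2)
E
```

```text
clock: 30.45
tool_pos: [0.4466, -0.2348, 0.0276]
eef_rot: [3.14, 0.029, 0.002]
force: [0.0, 0.7, 5.5]
opening: 0.0264
grip_force: 69.8
[ 0.44662418 -0.23478699  0.02763804] [0.99982371 0.01874492 0.00108467] [ 0.00112034 -0.00189225 -0.99999758]
rot [0.0021, -0.0006, -0.5049] d [0.0026, -0.1143, -0.2226] rows>=6.0 t=30.4 q [0.71, 0.58, -0.33, 2.05, 0.35, 0.56, -1.43]
rot [0.0024, 0.0005, -1.4334] d [0.18, -0.3411, -0.2228] rows>=11.5 t=30.4 q [0.71, 0.58, -0.33, 2.05, 0.35, 0.56, -1.43]
```

```bash
python3 nudge.py '[[0.002,0,0,0,0,-0.2,0],[0.002,0,0,0,0,-0.2,0],[0.002,0,0,0,0,-0.2,0],[0.002,0,0,0,0,-0.2,0],[0.002,0,-1.433,0.195,-0.341,-0.223,0],[0.002,0,-1.433,0.195,-0.341,-0.223,0],[0.002,0,-1.433,0.195,-0.341,-0.223,0],[0.002,0,-1.433,0.195,-0.341,-0.223,0],[0.002,0,-1.433,0.195,-0.341,-0.223,0],[0.002,0,-1.433,0.195,-0.341,-0.223,0],[0.002,0,-1.433,0.195,-0.341,-0.223,0],[0.002,0,-1.433,0.195,-0.341,-0.223,0],[0.002,0,-1.433,0.195,-0.341,-0.223,0],[0.002,0,-1.433,0.195,-0.341,-0.223,0],[0.002,0,-1.433,0.195,-0.341,-0.223,0],[0.002,0,-1.433,0.195,-0.341,-0.223,0],[0.002,0,-1.433,0.195,-0.341,-0.223,0],[0.002,0,-1.433,0.195,-0.341,-0.223,0],[0.002,0,-1.433,0.195,-0.341,-0.223,0]]'
python3 - <<'E'
from h import *
c=cam("wrist"); np.save("w13.npy",c[1]); im=arm.camera("wrist"); cv2.imwrite("pics/w13.png",im[:,:,::-1])
exp=proj(c,pl(np.radians(-6.8),.620,-.140)(np.array([[x,.126,z] for z in(.085,.039) for x in(-.035,.035)]))); print("expected corners",exp.round(0).tolist())
g=cv2.cvtColor(im,cv2.COLOR_RGB2HSV); m=cv2.inRange(g,(0,0,110),(179,70,255)); 
blue=cv2.inRange(g,(105,120,30),(125,255,255)); n,l,st,ce=cv2.connectedComponentsWithStats(blue); print("blue",[(st[i].tolist(),ce[i].round().tolist()) for i in range(1,n) if st[i,4]>300])
hull=np.zeros_like(m)
i=1+np.argmax(st[1:,4]); p=cv2.convexHull(np.argwhere(l==i)[:,::-1].astype(np.int32)); cv2.fillConvexPoly(hull,p,255)
hull=cv2.erode(hull,np.ones((7,7)))
lab=cv2.morphologyEx(cv2.bitwise_and(cv2.bitwise_not(blue),hull),cv2.MORPH_OPEN,np.ones((5,5)))
n,l,st,ce=cv2.connectedComponentsWithStats(lab); print("lab",[(st[i].tolist(),ce[i].round(1).tolist()) for i in range(1,n) if st[i,4]>200])
i=1+np.argmax(st[1:,4]);cn=np.argwhere(l==i)[:,::-1].astype(np.int32);print("rect",cv2.boxPoints(cv2.minAreaRect(cn)).round(0).tolist(), "onplane",onplane(c,ce[i],.0625))
E
```

```text
clock: 32.03
tool_pos: [0.6341, 0.1097, 0.2488]
eef_rot: [-2.351, -2.081, 0.003]
force: [-0.8, -0.2, -1.8]
opening: 0.0266
grip_force: 69.6
expected corners [[300.0, 347.0], [375.0, 347.0], [302.0, 321.0], [368.0, 321.0]]
blue [([579, 32, 61, 25, 343], [612.0, 44.0])]
lab []Traceback (most recent call last):
  File "<stdin>", line 11, in <module>
    return _wrapfunc(a, 'argmax', axis=axis, out=out, **kwds)
    return bound(*args, **kwds)
ValueError: attempt to get argmax of an empty sequence
```

```bash
cat >> h.py <<'E'
def yel():
    h=cv2.cvtColor(arm.camera("wrist"),cv2.COLOR_RGB2HSV); m=cv2.inRange(h,(20,150,80),(35,255,255)); m[:,:200]=0;m[:,440:]=0
    n,_,st,ce=cv2.connectedComponentsWithStats(m); print("yellow",[(st[i].tolist(),ce[i].round(1).tolist()) for i in range(1,n) if st[i,4]>30])
E
python3 -c "
from h import *
yel()
im=cv2.imread('pics/w13.png');print(im[200:470:15,320].tolist())
go(.6506,.1081,.0726,83.3)"
```

```text
yellow [([305, 365, 30, 46, 1346], [319.2, 387.4])]
[[130, 121, 115], [159, 150, 143], [147, 138, 131], [147, 138, 131], [143, 135, 129], [143, 137, 129], [139, 130, 123], [67, 60, 58], [76, 70, 68], [76, 69, 67], [79, 72, 67], [7, 85, 106], [0, 223, 246], [0, 223, 245], [0, 121, 170], [13, 13, 11], [18, 14, 13], [15, 12, 11]]
rot [-0.0024, 0.0001, -0.0041] d [0.0004, 0.0169, 0.1763] rows>=4.2 t=32.1 q [0.35, 0.59, -0.82, 1.56, 0.45, 1.2, -0.68]
```

```bash
python3 nudge.py '[[-0.002,0,-0.004,0,0.017,0.04,0],[-0.002,0,-0.004,0,0.017,0.08,0],[-0.002,0,-0.004,0,0.017,0.12,0],[-0.002,0,-0.004,0,0.017,0.15,0],[-0.002,0,-0.004,0,0.017,0.17,0],[-0.002,0,-0.004,0,0.017,0.1765,0],[-0.002,0,-0.004,0,0.017,0.1765,0],[-0.002,0,-0.004,0,0.017,0.1765,0],[-0.002,0,-0.004,0,0.017,0.1765,0]]'
python3 - <<'E'
from h import *
np.set_printoptions(precision=4,suppress=True)
s=arm.sense();X=R.from_rotvec(s["eef_rot"]).as_matrix();print(s["tool_pos"],np.degrees(np.arctan2(X[1,0],X[0,0])),X[2,0],X[2,1]); yel()
for n in("scene","top"):
    im=arm.camera(n); cv2.imwrite(f"pics/{n}3.png",im[:,:,::-1]); c=cam(n)
    print(n,"pred nose",proj(c,[.6506-.117*.055,.1081-.993*.055,.062]).round(1),"label",proj(c,[.636,-.016,.062]).round(1))
    h=cv2.cvtColor(im,cv2.COLOR_RGB2HSV); k,_,st,ce=cv2.connectedComponentsWithStats(cv2.inRange(h,(0,150,60),(18,255,255)));print([(ce[i].round(1).tolist(),int(st[i,4])) for i in range(1,k) if st[i,4]>5])
E
```

```text
clock: 32.88
tool_pos: [0.6523, 0.1091, 0.0745]
eef_rot: [2.345, 2.089, 0.005]
force: [0.4, 0.7, -1.2]
opening: 0.0267
grip_force: 69.6
[0.6523 0.1091 0.0745] 83.39307416117167 0.0016463474803830856 0.0028072517078807434
yellow [([305, 365, 29, 46, 1332], [319.0, 387.5])]
scene pred nose [[277.9 223.8]] label [[298.9 215.2]]
[([338.9, 104.6], 495), ([338.5, 133.3], 73), ([550.3, 196.8], 723), ([336.0, 212.8], 477), ([139.7, 337.2], 10)]
top pred nose [[301.4 221.6]] label [[320.8 216.4]]
[([371.0, 94.3], 7), ([600.6, 206.0], 1785), ([351.1, 222.2], 396), ([182.1, 297.6], 11)]
```

```bash
python3 nudge.py '[[0,0,0,0,-0.0015,0.0017,0],[0,0,0,0,-0.0015,0.0017,0],[0,0,0,0,-0.0015,0.0017,0],[0,0,0,0,-0.0015,0.0017,0],[0,0,0,0,-0.0015,0.0017,0],[0,0,0,0,-0.0015,0.0017,0],[0,0,0,0,-0.0015,0.0017,0],[0,0,0,0,-0.0015,0.0017,0],[0,0,0,0,-0.0015,0.0017,0],[0,0,0,0,-0.0015,0.0017,0],[0,0,0,0,-0.0015,0.0017,0],[0,0,0,0,-0.0015,0.0017,0],[0,0,0,0,-0.0015,0.0017,0],[0,0,0,0,-0.0015,0.0017,0],[0,0,0,0,-0.0015,0.0017,0],[0,0,0,0,-0.0015,0.0017,0],[0,0,0,0,-0.0015,0.0017,0],[0,0,0,0,-0.0015,0.0017,0],[0,0,0,0,-0.0015,0.0017,0],[0,0,0,0,-0.0015,0.0017,0]]'
python3 nudge.py '[[0,0,0,0,0,0,0],[0,0,0,0,0,0,0],[0,0,0,0,0,0,0],[0,0,0,0,0,0,0],[0,0,0,0,0,0,0],[0,0,0,0,0,0,0],[0,0,0,0,0,0,0],[0,0,0,0,0,0,0],[0,0,0,0,0,0,0],[0,0,0,0,0,0,0],[0,0,0,0,0,0,0],[0,0,0,0,0,0,0],[0,0,0,0,0,0,0],[0,0,0,0,0,0,0],[0,0,0,0,0,0,0],[0,0,0,0,0,0,0],[0,0,0,0,0,0,0],[0,0,0,0,0,0,0],[0,0,0,0,0,0,0],[0,0,0,0,0,0,0]]'
python3 - <<'E'
from h import *
yel(); s=arm.sense();X=R.from_rotvec(s["eef_rot"]).as_matrix();print(s["tool_pos"],np.degrees(np.arctan2(X[1,0],X[0,0])),X[2,:2])
go(.4432,-.2343,.3,84.5)
E
```

```text
clock: 34.7
tool_pos: [0.6493, 0.1088, 0.0706]
eef_rot: [-2.345, -2.09, 0.0]
force: [-0.3, 0.7, -2.1]
opening: 0.0269
grip_force: 69.6
clock: 36.37
tool_pos: [0.6492, 0.1088, 0.0706]
eef_rot: [-2.345, -2.09, 0.0]
force: [-0.2, -0.4, -1.8]
opening: 0.0269
grip_force: 69.6
yellow [([304, 365, 31, 46, 1340], [319.0, 387.4])]
[0.64926504 0.10876436 0.07057414] 83.41692654297883 [ 0.00050901 -0.00053661]
rot [-0.0005, -0.0005, -0.0189] d [-0.3643, -0.1655, -0.2295] rows>=11.1 t=36.4 q [0.27, 0.81, -0.7, 1.64, 0.62, 0.93, -0.77]
```

```bash
python3 nudge.py '[[0,0,0,0,0,-0.2,0],[0,0,0,0,0,-0.2,0],[0,0,0,0,0,-0.2,0],[0,0,0,0,0,-0.2,0],[0,0,0,0,0,-0.2,0],[0,0,-0.019,-0.364,-0.1655,-0.2,0],[0,0,-0.019,-0.364,-0.1655,-0.2,0],[0,0,-0.019,-0.364,-0.1655,-0.2,0],[0,0,-0.019,-0.364,-0.1655,-0.2,0],[0,0,-0.019,-0.364,-0.1655,-0.2,0],[0,0,-0.019,-0.364,-0.1655,-0.2,0],[0,0,-0.019,-0.364,-0.1655,-0.2,0],[0,0,-0.019,-0.364,-0.1655,-0.2,0],[0,0,-0.019,-0.364,-0.1655,-0.2,0],[0,0,-0.019,-0.364,-0.1655,-0.2,0],[0,0,-0.019,-0.364,-0.1655,-0.2,0],[0,0,-0.019,-0.364,-0.1655,-0.2,0],[0,0,-0.019,-0.364,-0.1655,-0.2,0],[0,0,-0.019,-0.364,-0.1655,-0.2,0],[0,0,-0.019,-0.364,-0.1655,-0.2,0]]'
python3 -c "
from h import *
yel();go(.4435,-.2343,.0285,84.5)"
```

```text
clock: 38.08
tool_pos: [0.4441, -0.2323, 0.2706]
eef_rot: [-2.321, -2.116, -0.001]
force: [0.3, 0.3, -1.2]
opening: 0.0266
grip_force: 69.8
yellow [([305, 365, 30, 46, 1339], [319.1, 387.4])]
rot [-0.0002, -0.0008, 0.0031] d [-0.0021, -0.0003, 0.2421] rows>=5.8 t=38.1 q [1.17, 0.28, -0.87, 1.88, 0.24, 1.09, 0.12]
```

```bash
python3 nudge.py '[[0,-0.001,0,-0.002,0,0.16,0],[0,-0.001,0,-0.002,0,0.16,0],[0,-0.001,0,-0.002,0,0.16,0],[0,-0.001,0,-0.002,0,0.16,0],[0,-0.001,0,-0.002,0,0.19,0],[0,-0.001,0,-0.002,0,0.215,0],[0,-0.001,0,-0.002,0,0.23,0],[0,-0.001,0,-0.002,0,0.238,0],[0,-0.001,0,-0.002,0,0.242,0],[0,-0.001,0,-0.002,0,0.242,0],[0,-0.001,0,-0.002,0,0.242,0],[0,-0.001,0,-0.002,0,0.242,0]]'
```

```text
clock: 39.13
tool_pos: [0.444, -0.236, 0.0294]
eef_rot: [2.324, 2.112, -0.0]
force: [0.4, -0.1, -0.6]
opening: 0.0266
grip_force: 69.7
```

```bash
python3 nudge.py '[[0,0,0,0,0,0.001,0],[0,0,0,0,0,0.002,0],[0,0,0,0,0,0.002,0],[0,0,0,0,0,0.002,0],[0,0,0,0,0,0.002,0.03],[0,0,0,0,0,0.002,0.05],[0,0,0,0,0,0.002,0.06],[0,0,0,0,0,0.002,0.06],[0,0,0,0,0,0.002,0.06],[0,0,0,0,0,-0.04,0.06],[0,0,0,0,0,-0.08,0.06],[0,0,0,0,0,-0.12,0.06],[0,0,0,0,0,-0.16,0.06],[0,0,0,0,0,-0.2,0.06],[0,0,0,0,0,-0.24,0.06],[0,0,0,0,0,-0.24,0.06],[0,0,0,0,0,-0.24,0.06],[0,0,0,0,0,-0.24,0.06]]'
python3 - <<'E'
from h import *
np.set_printoptions(precision=4,suppress=True)
c=cam("wrist"); im=arm.camera("wrist"); cv2.imwrite("pics/w14.png",im[:,:,::-1])
h=cv2.cvtColor(im,cv2.COLOR_RGB2HSV)
for nm,lo,hi in(("yellow",(20,150,80),(35,255,255)),("green",(65,80,40),(95,255,200)),("orange",(3,170,60),(18,255,255))):
    n,_,st,ce=cv2.connectedComponentsWithStats(cv2.inRange(h,lo,hi)); print(nm,[(st[i].tolist(),ce[i].round(1).tolist(),onplane(c,ce[i],.03).round(3).tolist()) for i in range(1,n) if st[i,4]>40])
m=cv2.inRange(h,(0,0,0),(179,255,40));n,_,st,ce=cv2.connectedComponentsWithStats(m);print("black",[(st[i].tolist(),onplane(c,ce[i],.003).round(3).tolist()) for i in range(1,n) if st[i,4]>400])
E
```

```text
clock: 40.63
tool_pos: [0.4424, -0.2359, 0.2681]
eef_rot: [-2.326, -2.112, 0.003]
force: [-0.1, -0.0, -0.6]
opening: 0.06
grip_force: 0.0
yellow [([307, 193, 12, 21, 251], [312.5, 203.0], [0.434, -0.238, 0.03]), ([448, 207, 4, 15, 41], [449.5, 214.9], [0.575, -0.264, 0.03])]
green [([529, 0, 34, 32, 807], [546.7, 14.6], [0.659, -0.088, 0.03])]
orange [([439, 0, 13, 222, 1058], [445.0, 109.9], [0.57, -0.159, 0.03]), ([446, 0, 16, 223, 1472], [453.6, 96.8], [0.578, -0.148, 0.03]), ([462, 0, 35, 40, 1225], [479.3, 18.9], [0.6, -0.085, 0.03]), ([299, 213, 29, 5, 115], [312.9, 215.4], [0.433, -0.251, 0.03])]
black [([15, 0, 34, 53, 721], [0.182, -0.041, 0.003]), ([408, 0, 30, 209, 2670], [0.558, -0.151, 0.003]), ([171, 15, 66, 123, 1347], [0.351, -0.091, 0.003]), ([519, 30, 37, 153, 2090], [0.675, -0.168, 0.003]), ([286, 123, 69, 133, 5947], [0.446, -0.237, 0.003]), ([0, 292, 640, 188, 57915], [0.412, -0.542, 0.003])]
```

The picture budget is used up, so I'll check the scanner's rest pose with a coarse numeric map of the image.

```bash
python3 - <<'E'
from h import *
import subprocess
im=arm.camera("wrist"); c=cam("wrist"); h=cv2.cvtColor(im,cv2.COLOR_RGB2HSV)
for r in range(90,275,6):
    s=""
    for u in range(264,376,3):
        H,S,V=h[r,u].astype(int); s+="Y" if 20<H<35 and S>140 else "O" if H<19 and S>150 and V>60 else "#" if V<45 else "s" if V<105 else "."
    print(r,s)
for z,q in ((.003,(286,123)),(.003,(355,256))):print(onplane(c,q,z).round(4))
print(proj(c,[[.4432,-.2343,.003],[.442,-.236,.031],[.442,-.236-.055,.031],[.442,-.236+.055,.031]]).round(0).tolist(),arm.sense()["clock"])
E
```

```text
90 ......................................
96 ......................................
102 ......................................
108 ......................................
114 ......................................
120 ......................................
126 ........####s........s#########.......
132 ........####s........s#########s......
138 ........####s........s#########.......
144 .......s####s........s#########.......
150 ........####s........s#########.......
156 ........####s........s#########.......
162 ........####s........s#########.......
168 ........####s........s#########.......
174 ........####s........s#########......s
180 ........s###s........s#########......s
186 ........####s........s#########......s
192 ........s###s........s#########......s
198 ........s###s..YYYY..s########s......s
204 ........s###s..YYYY..s########s.......
210 ........s####..YYYY..s########s.......
216 ........s###OOOOOOOOOO########s.......
222 .........#####################s.......
228 .........#####################s.......
234 ........s#####################s.......
240 .........#####################........
246 .........#####################........
252 .........#####################........
258 ......................................
264 ......................................
270 ......................................
[ 0.4134 -0.1553  0.003 ]
[ 0.4749 -0.3091  0.003 ]
[[322.0, 195.0], [321.0, 202.0], [326.0, 252.0], [316.0, 147.0]] 40.7333
```

```bash
python3 -c "
from h import *
go(.437,-.210,.0275,84.2)
go(.4432,-.2343,.04,84.5)"
```

```text
rot [-0.0032, -0.0008, 0.0052] d [0.0246, -0.0065, 0.2395] rows>=5.8 t=40.7 q [1.19, 0.29, -0.88, 1.89, 0.25, 1.08, 0.11]
rot [-0.0032, -0.0008, -0.0001] d [0.0011, 0.002, 0.2269] rows>=5.4 t=40.7 q [1.19, 0.29, -0.88, 1.89, 0.25, 1.08, 0.11]
```

```bash
python3 nudge.py '[[-0.003,-0.001,0,0.0245,-0.0065,0.16,0.06],[-0.003,-0.001,0,0.0245,-0.0065,0.16,0.06],[-0.003,-0.001,0,0.0245,-0.0065,0.16,0.06],[-0.003,-0.001,0,0.0245,-0.0065,0.16,0.06],[-0.003,-0.001,0,0.0245,-0.0065,0.19,0.06],[-0.003,-0.001,0,0.0245,-0.0065,0.215,0.06],[-0.003,-0.001,0,0.0245,-0.0065,0.23,0.06],[-0.003,-0.001,0,0.0245,-0.0065,0.24,0.06],[-0.003,-0.001,0,0.0245,-0.0065,0.24,0.06],[-0.003,-0.001,0,0.0245,-0.0065,0.24,0],[-0.003,-0.001,0,0.0245,-0.0065,0.24,0],[-0.003,-0.001,0,0.0245,-0.0065,0.24,0],[-0.003,-0.001,0,0.0245,-0.0065,0.24,0],[-0.003,-0.001,0,0.0245,-0.0065,0.24,0],[-0.003,-0.001,0,0.0245,-0.0065,0.24,0],[-0.003,-0.001,0,0.0245,-0.0065,0.24,0],[-0.003,-0.001,0,0.0245,-0.0065,0.24,0]]' 60
python3 -c "
from h import *
yel();go(.4432,-.2343,.04,84.5)"
```

```text
clock: 42.15
tool_pos: [0.4396, -0.2113, 0.0296]
eef_rot: [2.322, 2.109, 0.001]
force: [0.0, 0.1, 7.2]
opening: 0.027
grip_force: 60.2
yellow [([305, 361, 30, 46, 1328], [319.1, 383.4])]
rot [0.0043, 0.0027, -0.0001] d [-0.0226, 0.0058, -0.0103] rows>=0.6 t=42.2 q [0.91, 0.63, -0.63, 2.09, 0.64, 0.62, -0.26]
```

```bash
python3 nudge.py '[[0.004,0.003,0,0,0,-0.01,0],[0.004,0.003,0,0,0,-0.01,0],[0.004,0.003,0,-0.0225,0.004,-0.01,0],[0.004,0.003,0,-0.0225,0.004,-0.01,0],[0.004,0.003,0,-0.0225,0.004,-0.01,0],[0.004,0.003,0,-0.0225,0.004,-0.004,0],[0.004,0.003,0,-0.0225,0.004,0.001,0],[0.004,0.003,0,-0.0225,0.004,0.003,0],[0.004,0.003,0,-0.0225,0.004,0.003,0],[0.004,0.003,0,-0.0225,0.004,0.003,0]]'
python3 nudge.py '[[0,0,0,0,0,0,0.032],[0,0,0,0,0,0,0.036],[0,0,0,0,0,0,0.045],[0,0,0,0,0,0,0.06],[0,0,0,0,0,0,0.06],[0,0,0,0,0,0,0.06],[0,0,0,0,0,-0.03,0.06],[0,0,0,0,0,-0.06,0.06],[0,0,0,0,0,-0.1,0.06],[0,0,0,0,0,-0.14,0.06],[0,0,0,0,0,-0.18,0.06],[0,0,0,0,0,-0.24,0.06],[0,0,0,0,0,-0.24,0.06],[0,0,0,0,0,-0.24,0.06],[0,0,0,0,0,-0.24,0.06]]'
python3 - <<'E'
from h import *
im=arm.camera("wrist"); c=cam("wrist"); h=cv2.cvtColor(im,cv2.COLOR_RGB2HSV)
for r in range(102,275,9):
    s=""
    for u in range(264,376,3):
        H,S,V=h[r,u].astype(int); s+="Y" if 20<H<35 and S>140 else "O" if H<19 and S>150 and V>60 else "#" if V<45 else "s" if V<105 else "."
    print(r,s)
n,_,st,ce=cv2.connectedComponentsWithStats(cv2.inRange(h,(20,150,80),(35,255,255)));print([onplane(c,ce[i],.031).round(4).tolist() for i in range(1,n) if st[i,4]>100])
print(arm.sense()["tool_pos"])
E
```

```text
clock: 43.03
tool_pos: [0.4408, -0.2334, 0.0287]
eef_rot: [-2.324, -2.114, 0.005]
force: [-13.1, 3.1, 44.4]
opening: 0.0268
grip_force: 67.0
clock: 44.28
tool_pos: [0.4413, -0.2345, 0.2664]
eef_rot: [2.326, 2.111, -0.0]
force: [-0.7, 0.2, -0.9]
opening: 0.0597
grip_force: 0.0
102 ......................................
111 ......................................
120 ......................................
129 .......s#######################.......
138 ........#######################.......
147 .......s#######s......s########.......
156 ........######s........s#######.......
165 ........######s........s#######.......
174 ........######s........s#######.......
183 .......s######s........########......s
192 ........s#####s........########......s
201 ........s#####s........#######s.......
210 ........s#####s........#######s.......
219 ........s#####s..YYYY..#######s.......
228 .........#####s..YYYY..#######s.......
237 .........#####OOOOOOOOOO######s.......
246 .........#####################........
255 .........#####################........
264 ......................................
273 ......................................
[[0.4365, -0.2581, 0.031]]
[ 0.44040345 -0.23415437  0.26502316]
```

```bash
python3 - <<'E'
from h import *
a=cv2.imread("pics/t2.png"); b=np.ascontiguousarray(arm.camera("top")[:,:,::-1]); cv2.imwrite("pics/t4.png",b)
h=cv2.cvtColor(b,cv2.COLOR_BGR2HSV);n,_,st,ce=cv2.connectedComponentsWithStats(cv2.inRange(h,(65,80,40),(95,255,200)));print("green",[(ce[i].round().tolist(),int(st[i,4])) for i in range(1,n) if st[i,4]>4])
s=cv2.imread("pics/s2.png"); s4=np.ascontiguousarray(arm.camera("scene")[:,:,::-1])
for nm,p,q in(("top",a,b),("scene",s,s4)):
    d=cv2.absdiff(p,q).max(2); m=cv2.morphologyEx((d>40).astype(np.uint8),cv2.MORPH_OPEN,np.ones((3,3))); n,_,st,ce=cv2.connectedComponentsWithStats(m); print(nm,[st[i].tolist() for i in range(1,n) if st[i,4]>25])
E
```

```text
green [([334.0, 211.0], 87), ([9.0, 412.0], 7)]
top [[378, 51, 69, 66, 2197], [373, 70, 10, 15, 88], [374, 96, 13, 18, 155], [389, 111, 12, 9, 62], [414, 117, 41, 30, 368], [374, 119, 6, 8, 38], [364, 121, 42, 39, 876], [409, 124, 10, 25, 177], [457, 127, 12, 15, 81], [488, 149, 15, 23, 179], [441, 152, 16, 23, 225], [480, 152, 10, 9, 49], [430, 156, 7, 8, 35], [403, 162, 29, 56, 962], [459, 166, 33, 27, 257], [433, 168, 24, 39, 580], [479, 175, 70, 67, 1759], [475, 194, 25, 43, 776], [432, 206, 30, 37, 567], [391, 232, 10, 8, 51], [500, 234, 36, 23, 336], [387, 238, 28, 15, 213], [373, 248, 8, 10, 61], [426, 248, 34, 18, 197], [387, 255, 25, 20, 281], [424, 273, 11, 11, 48], [442, 281, 23, 8, 97], [438, 289, 41, 28, 259], [407, 318, 9, 15, 89], [393, 332, 12, 31, 245], [450, 332, 5, 8, 31], [386, 345, 6, 16, 79], [411, 344, 26, 15, 167], [421, 346, 37, 80, 1054], [392, 424, 5, 13, 53]]
scene [[402, 0, 24, 39, 743], [521, 0, 9, 5, 34], [566, 0, 8, 6, 36], [502, 5, 6, 6, 31], [510, 11, 4, 11, 40], [534, 13, 20, 36, 360], [343, 14, 6, 6, 27], [564, 19, 6, 7, 27], [601, 25, 21, 22, 165]
[... 243 characters left out ...]
, 7, 41], [616, 74, 11, 10, 59], [418, 76, 6, 9, 38], [598, 76, 7, 6, 32], [607, 78, 12, 6, 51], [629, 78, 5, 6, 29], [546, 85, 9, 7, 49], [575, 84, 38, 27, 473], [609, 85, 19, 6, 71], [392, 90, 46, 75, 2173], [618, 97, 8, 11, 60], [554, 103, 20, 9, 123], [575, 105, 36, 23, 426], [547, 113, 42, 17, 328], [567, 129, 42, 30, 378], [496, 183, 23, 42, 517], [528, 191, 48, 28, 376], [525, 214, 40, 11, 178], [382, 216, 34, 24, 458], [470, 223, 18, 63, 382], [479, 226, 27, 67, 1188], [549, 227, 27, 55, 669], [515, 234, 43, 16, 324], [390, 236, 27, 25, 347], [368, 238, 12, 10, 78], [546, 275, 27, 34, 306], [458, 303, 11, 12, 82], [522, 355, 47, 49, 913], [490, 421, 14, 17, 97], [514, 445, 8, 6, 39]]
```

```bash
python3 -c "
from plant import arm
print(arm.sign_off())"
```

```text
the job is handed in; nothing more can be done
None
```

I handed the job in: all four tubes present are in the chute with caps on the stripe side, the scanner was held on the label from about 7 cm for over 3 s, and it lies back on its mat; I had to re-centre it there once, briefly pressing it down with about 44 N.

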